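# Stack the spacer bars crosswise on the drying plate and turn the heater up

### The arm

A 6-joint arm with a two-finger parallel gripper is mounted at the origin on the work surface. World frame = base frame: x ahead of the robot, y to its left, z up, the work surface at z = 0. Lengths are in mm, angles in degrees, forces in N, time in s.
With the tool pointing down it reaches from about 275 to 750 mm from the base axis. Payload 10.2 kg.
Tool frame: the origin (TCP) lies midway between the tips of the shut fingers; the grasp point (between the pads) lies 19 mm behind it (bot.pinch_z is the distance from the TCP to the grasp point, in mm); z points along the fingers, y is the direction in which the jaws open and shut (so a half turn about z gives the same grasp; the last joint's range is limited). The gripper opens to 88 mm and grips with 3 to 60 N. Pads are 18 mm wide; open, the fingers measure 123 mm over their backs; the gripper's body (75 mm by 187 mm) begins 45 mm behind the grasp point.
Start: joints at [-88.029, 17.928, 85.812, -0, 76.261, -12.8], TCP at [133.837, -507.66, 238.72] pointing down, gripper open.
Joint ranges: [-168.41, 168.41], [-55.51, 124.54], [10.69, 146.95], [-70.63, 250.63], [1, 178], [-165.06, 165.06]. Speed limits (degrees/s): [136.94, 136.94, 172.46, 180, 180, 180].

### API

Orientations are given as [roll, pitch, yaw] about the fixed x, y, z axes, in that order (R = Rz(yaw) Ry(pitch) Rx(roll)).
In Python, from workcell import bot gives the robot as it stands.
- The arm moves only by the tool jog_arm, never from a script. Its argument "deltas" is a list of rows, each an object with "offset": the shift along the tool's x, y, z in cm, a list of three; "twist": the turn, a rotation vector about the tool's x, y, z in rad, a list of three; "grip": the closure, from 0 (fully open) to 1 (shut). In form: [{"offset": [tx, ty, tz], "twist": [ax, ay, az], "grip": grip}, ...]. A call has 1 to 12 rows; each row shifts and turns the commanded pose from where the row before left it, along the tool's axes as they then stand; what a row does not reach is not made up. A row lasts 1/10 s, in which the tool goes at most 50 mm and 8.59 degrees, less where a joint would pass 70% of its speed; a pose out of reach is approached as far as the arm can. A call with a gripper value outside its range is refused whole. The fingers move at their own pace and stop on an object; "grip_force" is the grip in N (left out, the last holds). Time passes only in rows, so rows that do not move let the fingers close. It gives the time, the measured TCP pose, the force and the opening at its end, in the units of the state.
- bot.get_obs(): the state, without advancing time (a new reading comes with each control period).
- bot.get_image(name): name is "side" or "top"; returns the picture (384x512x3 uint8, red, green, blue); there is no depth.
- bot.camera_params(name): a dict with "camera_matrix" (3x3 intrinsics, pixels), "k1" (the pictures are not rectified: a ray, as slopes to the right and down, at radius r is drawn at 1 + k1 r^2 times it, then the intrinsics apply), "pose" (4x4, takes a point from camera to world coordinates). Camera axes: x right, y up, looking along -z (the intrinsics and any distortion apply to the point x, -y, -z); pixel columns grow to the right and rows downward; lengths in mm; the calibration is good to about 2 mm. A picture is of the moment at which its call begins. camera_params takes no time and is no camera call.
- bot.job_done(): hands the job in, once; it reports no verdict.
The state is a dict: "t": time; "qpos": joint angles; "joint_velocities": joint speeds; "joint_efforts": joint torques, N m; "eef_pos": TCP position; "ee_rot": TCP orientation; "force": force on the tool from outside, world axes, zero at the start; "wrist_torque": the same for the moment, N m; "width": finger opening in mm.
Only numpy, scipy, OpenCV 4.12 (cv2) and the standard library are available. Lean on these libraries where they do the work, as an engineer would, in place of code of your own. Each camera call takes 0.05 s, during which the arm holds its last target.

### The job

Lift the steel flange off the drying plate and stand it, hub up, on the middle of the round cork stand. Then stack all the white ceramic bars in the middle of the drying plate like a log cabin so that they can dry: two bars to a layer, about 85 mm apart between their centre lines and square to the plate, the first pair pointing away from the robot, each layer across the one below (an odd bar left over goes alone across the top). Last, turn the heater knob clockwise as far as it goes, with the stack still intact and the bottle and the beaker left standing.

Things in the scene. Friction and masses are not known exactly. Their poses are not given: they have to be found in the camera images.
- bar1: Loose white ceramic spacer bar, 140 mm long, square section 24 x 24 mm, 0.28 kg, with two dark bolt holes; one of five or six alike, lying flat anywhere on the table at the start (None if absent). Origin at the bar's centre, its x axis along its length.
- bar2: Loose white ceramic spacer bar, 140 mm long, square section 24 x 24 mm, 0.28 kg, with two dark bolt holes; one of five or six alike, lying flat anywhere on the table at the start (None if absent). Origin at the bar's centre, its x axis along its length.
- bar3: Loose white ceramic spacer bar, 140 mm long, square section 24 x 24 mm, 0.28 kg, with two dark bolt holes; one of five or six alike, lying flat anywhere on the table at the start (None if absent). Origin at the bar's centre, its x axis along its length.
- bar4: Loose white ceramic spacer bar, 140 mm long, square section 24 x 24 mm, 0.28 kg, with two dark bolt holes; one of five or six alike, lying flat anywhere on the table at the start (None if absent). Origin at the bar's centre, its x axis along its length.
- bar5: Loose white ceramic spacer bar, 140 mm long, square section 24 x 24 mm, 0.28 kg, with two dark bolt holes; one of five or six alike, lying flat anywhere on the table at the start (None if absent). Origin at the bar's centre, its x axis along its length.
- bar6: Loose white ceramic spacer bar, 140 mm long, square section 24 x 24 mm, 0.28 kg, with two dark bolt holes; one of five or six alike, lying flat anywhere on the table at the start (None if absent). Origin at the bar's centre, its x axis along its length.
- flange: Loose steel blank flange, a disc 70 mm across and 13 mm thick with a round grip hub on top, 40 mm across and 25 mm high (38 mm in all), 0.4 kg; it starts on the drying plate. Origin at the centre of the underside, z up through the hub.
- plate_top (a point): Centre of the top face of the low square drying plate (heater), 200 x 200 mm, dark flat top 45 mm above the table, fixed. Its x and y axes run along the plate's edges, x pointing away from the robot (the lowest layer of bars runs along x), z up. The plate is turned by up to 0.2 rad.
- stand: Round cork stand on the table, fixed, 120 mm across, 8 mm thick. Origin at the centre of its underside.
- power_knob_grip (a point): Grip point of the black bar-shaped knob on top of the grey heater controller (a box 130 x 110 x 60 mm on the table). The knob's grip bar is 53 mm long, 14 mm wide and 32 mm high, its top 7 mm above this point (about 104 mm above the table). The point lies on the knob's upright axis and turns with it; its x axis runs along the grip bar, the white pointer at the -x end.
- power_knob (a joint): Knob angle in rad: grows clockwise seen from above, 0 at the off stop, 2.6 at the full-power stop. It stays where it is left.
- solvent_bottle: Brown glass bottle, 66 mm across, 170 mm tall, standing loose towards the far side of the table: leave it standing. Origin at the centre of its base, z up.
- beaker: Glass beaker, 76 mm across, 95 mm tall, standing loose towards the far right of the table: leave it standing. Origin at the centre of its base, z up.
There are look-alikes about, which are no part of the job. Leave any blue look-alike of the bar4 alone.

How it is judged (in metres and radians):
On the way, in this order (a step that is already met when the one before it is completed fails the run):
1. the flange stands on the cork stand, clear of the drying plate (horizontal distance between flange and stand below 0.035 m and height (world z) of flange below 0.016 m and angle between flange's own z axis and vertical below 0.15 rad and linear speed of flange below 0.02 m/s), for 0.2 s.
2. all bars are stacked crosswise on the drying plate (angle between bar1's own x axis and vertical between 1.47 and 1.67 rad and horizontal distance between each of bar1, bar2, bar3, bar4, bar5, bar6 and plate_top below 0.062 m and ((z of bar1 in the frame of plate_top between 0.005 and 0.019 m and angle between the x axis of bar1 and the x axis of plate_top, either way round below 0.25 rad and x of bar1 in the frame of plate_top between -0.02 and 0.02 m and horizontal distance between bar1 and plate_top above 0.032 m) or (z of bar1 in the frame of plate_top between 0.029 and 0.043 m and angle between the x axis of bar1 and the y axis of plate_top, either way round below 0.25 rad and y of bar1 in the frame of plate_top between -0.02 and 0.02 m and horizontal distance between bar1 and plate_top above 0.032 m) or (z of bar1 in the frame of plate_top between 0.053 and 0.067 m and angle between the x axis of bar1 and the x axis of plate_top, either way round below 0.25 rad and x of bar1 in the frame of plate_top between -0.02 and 0.02 m)) and linear speed of each of bar1, bar2, bar3, bar4, bar5, bar6 below 0.02 m/s and angle between bar2's own x axis and vertical between 1.47 and 1.67 rad and ((z of bar2 in the frame of plate_top between 0.005 and 0.019 m and angle between the x axis of bar2 and the x axis of plate_top, either way round below 0.25 rad and x of bar2 in the frame of plate_top between -0.02 and 0.02 m and horizontal distance between bar2 and plate_top above 0.032 m) or (z of bar2 in the frame of plate_top between 0.029 and 0.043 m and angle between the x axis of bar2 and the y axis of plate_top, either way round below 0.25 rad and y of bar2 in the frame of plate_top between -0.02 and 0.02 m and horizontal distance between bar2 and plate_top above 0.032 m) or (z of bar2 in the frame of plate_top between 0.053 and 0.067 m and angle between the x axis of bar2 and the x axis of plate_top, either way round below 0.25 rad and x of bar2 in the frame of plate_top between -0.02 and 0.02 m)) and angle between bar3's own x axis and vertical between 1.47 and 1.67 rad and ((z of bar3 in the frame of plate_top between 0.005 and 0.019 m and angle between the x axis of bar3 and the x axis of plate_top, either way round below 0.25 rad and x of bar3 in the frame of plate_top between -0.02 and 0.02 m and horizontal distance between bar3 and plate_top above 0.032 m) or (z of bar3 in the frame of plate_top between 0.029 and 0.043 m and angle between the x axis of bar3 and the y axis of plate_top, either way round below 0.25 rad and y of bar3 in the frame of plate_top between -0.02 and 0.02 m and horizontal distance between bar3 and plate_top above 0.032 m) or (z of bar3 in the frame of plate_top between 0.053 and 0.067 m and angle between the x axis of bar3 and the x axis of plate_top, either way round below 0.25 rad and x of bar3 in the frame of plate_top between -0.02 and 0.02 m)) and angle between bar4's own x axis and vertical between 1.47 and 1.67 rad and ((z of bar4 in the frame of plate_top between 0.005 and 0.019 m and angle between the x axis of bar4 and the x axis of plate_top, either way round below 0.25 rad and x of bar4 in the frame of plate_top between -0.02 and 0.02 m and horizontal distance between bar4 and plate_top above 0.032 m) or (z of bar4 in the frame of plate_top between 0.029 and 0.043 m and angle between the x axis of bar4 and the y axis of plate_top, either way round below 0.25 rad and y of bar4 in the frame of plate_top between -0.02 and 0.02 m and horizontal distance between bar4 and plate_top above 0.032 m) or (z of bar4 in the frame of plate_top between 0.053 and 0.067 m and angle between the x axis of bar4 and the x axis of plate_top, either way round below 0.25 rad and x of bar4 in the frame of plate_top between -0.02 and 0.02 m)) and angle between bar5's own x axis and vertical between 1.47 and 1.67 rad and ((z of bar5 in the frame of plate_top between 0.005 and 0.019 m and angle between the x axis of bar5 and the x axis of plate_top, either way round below 0.25 rad and x of bar5 in the frame of plate_top between -0.02 and 0.02 m and horizontal distance between bar5 and plate_top above 0.032 m) or (z of bar5 in the frame of plate_top between 0.029 and 0.043 m and angle between the x axis of bar5 and the y axis of plate_top, either way round below 0.25 rad and y of bar5 in the frame of plate_top between -0.02 and 0.02 m and horizontal distance between bar5 and plate_top above 0.032 m) or (z of bar5 in the frame of plate_top between 0.053 and 0.067 m and angle between the x axis of bar5 and the x axis of plate_top, either way round below 0.25 rad and x of bar5 in the frame of plate_top between -0.02 and 0.02 m)) and angle between bar6's own x axis and vertical between 1.47 and 1.67 rad and ((z of bar6 in the frame of plate_top between 0.005 and 0.019 m and angle between the x axis of bar6 and the x axis of plate_top, either way round below 0.25 rad and x of bar6 in the frame of plate_top between -0.02 and 0.02 m and horizontal distance between bar6 and plate_top above 0.032 m) or (z of bar6 in the frame of plate_top between 0.029 and 0.043 m and angle between the x axis of bar6 and the y axis of plate_top, either way round below 0.25 rad and y of bar6 in the frame of plate_top between -0.02 and 0.02 m and horizontal distance between bar6 and plate_top above 0.032 m) or (z of bar6 in the frame of plate_top between 0.053 and 0.067 m and angle between the x axis of bar6 and the x axis of plate_top, either way round below 0.25 rad and x of bar6 in the frame of plate_top between -0.02 and 0.02 m)) and distance between bar1 and bar2 above 0.034 m and distance between each of bar1, bar2 and bar3 above 0.034 m and distance between each of bar1, bar2, bar3 and bar4 above 0.034 m and distance between each of bar1, bar2, bar3, bar4 and bar5 above 0.034 m and distance between each of bar1, bar2, bar3, bar4, bar5 and bar6 above 0.034 m), for 0.3 s.
3. the heater knob is turned clockwise to its stop (value of joint power_knob above 2.48 rad), for 0.2 s.
At the end, for the whole second after the job is handed in: All bars at rest, level, two to a layer, layers crossing: within 0.25 rad of the plate's edges, 20 mm of its middle lengthwise, bar centres 32 to 62 mm from the plate's (third layer: under 62); flange upright within 35 mm of the cork stand's centre; knob within 0.12 rad of its clockwise stop (all of step 1 and all of step 2 and value of joint power_knob above 2.48 rad); the robot touches nothing.
It fails at once if the solvent bottle is knocked over (angle between solvent_bottle's own z axis and vertical above 0.7 rad).
It fails at once if the beaker is knocked over (angle between beaker's own z axis and vertical above 0.7 rad).
Of bar1, bar2, bar3, bar4, bar5, bar6 only 5 to 6 are there at a start; the rules pass over those that are not, and their reading is None.
At some moment in a run one of flange may be knocked a few centimetres aside while the robot is not near it.
Once in a run the grip may slacken for a moment while it holds something.
It also fails if it takes over 208 s, if anything falls off the work surface, if the arm or the gripper's body presses on something with over 40 N, if the wrist force passes 120 N, or if a joint passes its speed limit or range.

## Working session

There is one attempt and no reset: what is moved stays moved. The work goes in short steps, Python scripts to look and compute and a tool call to move; the robot and the scene stay as the last step left them, time stands still between calls to the robot, and variables do not carry over. Pictures are saved under pics/ and viewed, and the job is handed in when it is done.

Besides the shell and the picture viewer there is one more tool, called after ">>>" as name(argument=value, ...), one argument or row to a line, values as JSON. jog_arm: Moves the arm, as the interface text tells. Its arguments: {"type":"object","properties":{"deltas":{"type":"array","items":{"type":"object","properties":{"offset":{"type":"array","items":{"type":"number"}},"twist":{"type":"array","items":{"type":"number"}},"grip":{"type":"number"}}}},"grip_force":{"type":"number"}},"required":["deltas"]}

```bash
ls; mkdir -p pics
python3 - <<'E'
from workcell import bot
import cv2
print(bot.get_obs(), bot.pinch_z)
for n in ("top","side"):
    p=bot.camera_params(n); print(n,p)
    im=bot.get_image(n); cv2.imwrite(f"pics/{n}0.png",im[:,:,::-1])
E
```

```text
pics
{'t': 0.0, 'qpos': array([-8.80308144e+01,  1.79578949e+01,  8.58539988e+01,  1.60076106e-03,
        7.62597925e+01, -1.27973622e+01]), 'joint_velocities': array([-0.01511309, -0.07593787, -0.06596572,  0.09880462, -0.00220621,
       -0.0710357 ]), 'joint_efforts': array([-3.78899022e-04, -4.02208722e+01, -2.52269858e+01,  6.93717459e-02,
        3.52645002e-02, -1.05418108e-04]), 'eef_pos': array([ 133.82129317, -507.40744173,  238.17497059]), 'ee_rot': array([-1.79930439e+02, -1.73945942e-02,  1.47661561e+01]), 'force': array([ 0.55030183, -0.00854856, -0.53596902]), 'wrist_torque': array([ 0.03481021, -0.06093741, -0.03694663]), 'width': 87.97649578835578} 18.700000000000003
top {'camera_matrix': array([[421.03983103,   0.        , 252.73163584],
       [  0.        , 421.03983103, 185.59620975],
       [  0.        ,   0.        ,   1.        ]]), 'k1': -0.07025451766451135, 'pose': array([[ 2.41704280e-02,  9.96335034e-01, -8.20505318e-02,
         4.27988269e+02],
       [-9.99639021e-01,  2.50503283e-02,  9.71129238e-03,
         5.72479413e+00],
       [ 1.17310936e-02,  8.17861872e-02,  9.96580855e-01,
         1.39499980e+03],
       [ 0.00000000e+00,  0.00000000e+00,  0.00000000e+00,
         1.00000000e+00]])}
side {'camera_matrix': array([[490.0517802 ,   0.        , 254.12735108],
       [  0.        , 490.0517802 , 198.47702887],
       [  0.        ,   0.        ,   1.        ]]), 'k1': -0.11730777261984826, 'pose': array([[ 9.38527090e-01,  1.71797874e-01, -2.99420091e-01,
         5.30336113e+01],
       [-3.45143931e-01,  4.83384868e-01, -8.04496573e-01,
        -1.29715111e+03],
       [ 6.52434031e-03,  8.58384856e-01,  5.12964787e-01,
         9.04979007e+02],
       [ 0.00000000e+00,  0.00000000e+00,  0.00000000e+00,
         1.00000000e+00]])}
```

Run:
```python
import cv2
for n in ("top","side"):
    im=cv2.imread(f"pics/{n}0.png"); cv2.imwrite(f"pics/{n}0b.png",cv2.resize(im,(800,600),interpolation=cv2.INTER_CUBIC))
```

```text
(no output)
```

View pics/top0b.png

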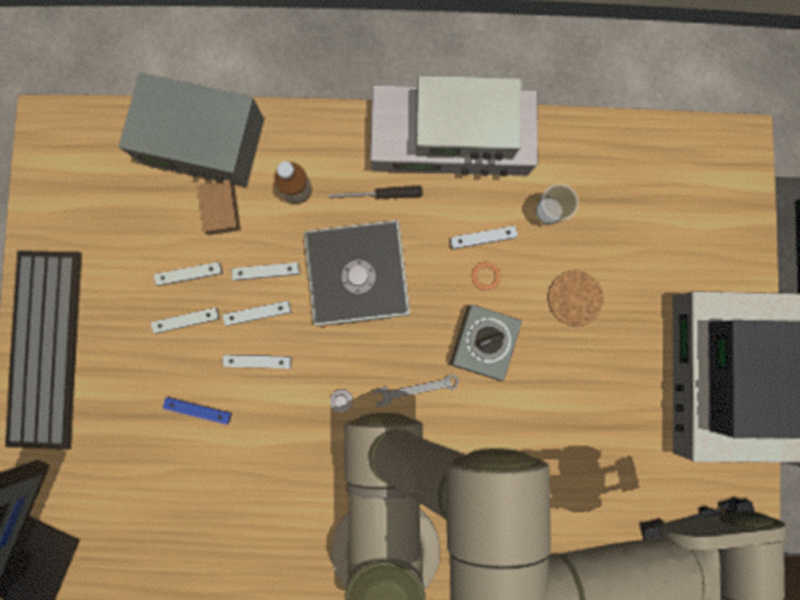

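View pics/side0b.png

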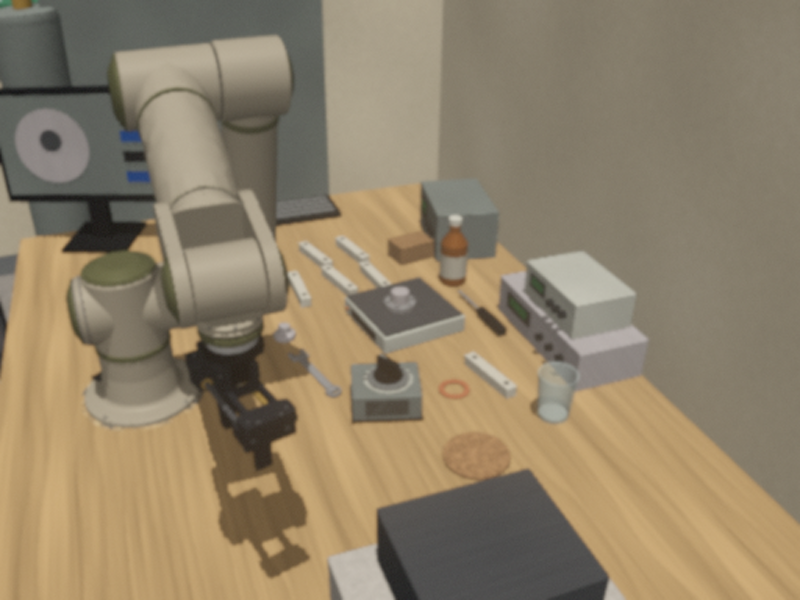

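```bash
cat > h.py <<'E'
import numpy as np, cv2
from scipy.spatial.transform import Rotation as Rn
from workcell import bot
def img(n,name):
    im=bot.get_image(n)[:,:,::-1].copy(); cv2.imwrite(f"pics/{name}.png",im); return im
def crop(im,x0,y0,w,h,s,name):
    c=cv2.resize(im[y0:y0+h,x0:x0+w],None,fx=s,fy=s,interpolation=cv2.INTER_CUBIC); cv2.imwrite(f"pics/{name}.png",c)
def dparam(n):
    p=bot.camera_params(n); k=p["k1"]; return p["camera_matrix"],np.array([k,0,0,0,0.]),p["pose"]
def px2w(n,uv,z):
    K,d,T=dparam(n); uv=np.array(uv,float).reshape(-1,1,2)
    s=cv2.undistortPoints(uv,K,d,None,None,None) if False else cv2.undistortPointsIter(uv,K,d,None,None,(3,100,1e-10))
    s=s.reshape(-1,2); r=np.c_[s[:,0],-s[:,1],-np.ones(len(s))]@T[:3,:3].T; o=T[:3,3]
    return o+r*((z-o[2])/r[:,2])[:,None]
def w2px(n,P):
    K,d,T=dparam(n); P=(np.array(P,float).reshape(-1,3)-T[:3,3])@T[:3,:3]
    s=P*[1,-1,-1]
    return cv2.projectPoints(s.reshape(-1,1,3),np.zeros(3),np.zeros(3),K,d)[0].reshape(-1,2)
def tool():
    o=bot.get_obs(); return o, Rn.from_euler('xyz',o['ee_rot'],degrees=True)
def rel(target,yaw=None):
    """offset cm in tool axes to TCP target (mm), and twist rotvec (about tool axes) to tool-down with jaw-yaw"""
    o,R=tool(); d=R.inv().apply(np.array(target)-o['eef_pos'])/10
    print('t',round(o['t'],2),'tcp',o['eef_pos'].round(1),'rot',o['ee_rot'].round(2),'w',round(o['width'],1),'F',o['force'].round(1),'q',o['qpos'].round(0))
    print('offset cm',d.round(2))
    if yaw is not None:
        for k in (0,180):
            Rt=Rn.from_euler('xyz',[180,0,yaw+k],degrees=True)
            print('  yaw',yaw+k,'twist',(R.inv()*Rt).as_rotvec().round(3))
E
python3 - <<'E'
from h import *
im=cv2.imread('pics/top0.png')
hsv=cv2.cvtColor(im,cv2.COLOR_BGR2HSV)
m=((hsv[:,:,1]<55)&(hsv[:,:,2]>165)).astype(np.uint8)
m[:140]=0; m[240:]=0; m[:,:70]=0; m[:,340:]=0
m=cv2.morphologyEx(m,cv2.MORPH_CLOSE,np.ones((5,5)))
for c in cv2.findContours(m,0,1)[0]:
    if cv2.contourArea(c)>150:
        r=cv2.minAreaRect(c); b=cv2.boxPoints(r); w=px2w('top',b,24)
        e=[w[1]-w[0],w[2]-w[1]]; e.sort(key=np.linalg.norm); a=np.degrees(np.arctan2(e[1][1],e[1][0]))
        print(np.round(r[0],1),'w',w.mean(0).round(1)[:2],'len',[round(float(np.linalg.norm(q)),1) for q in e],'ang',round(a,1))
crop(im,185,130,200,130,4,'c0'); crop(im,90,150,110,90,7,'c1')
print('tcp px',w2px('top',[133.8,-507,238]))
E
```

```text
[164.  231.1] w [385.5 276.6] len [23.3, 137.6] ang -90.1
[140.4 202.1] w [477.7 358.2] len [36.0, 289.2] ang -82.3
[169.  172.9] w [575.8 267.7] len [22.4, 140.1] ang -83.4
[119.3 174.5] w [566.4 431.7] len [22.4, 138.8] ang -77.7
[309.5 151. ] w [ 660.1 -192.4] len [23.1, 139.0] ang -78.6
tcp px [[431.35435357 331.07124713]]
```

View pics/c0.png

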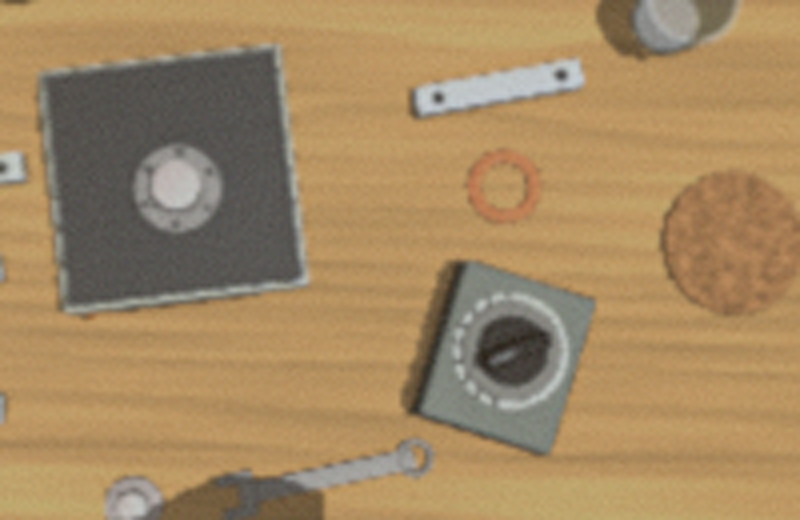

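View pics/c1.png

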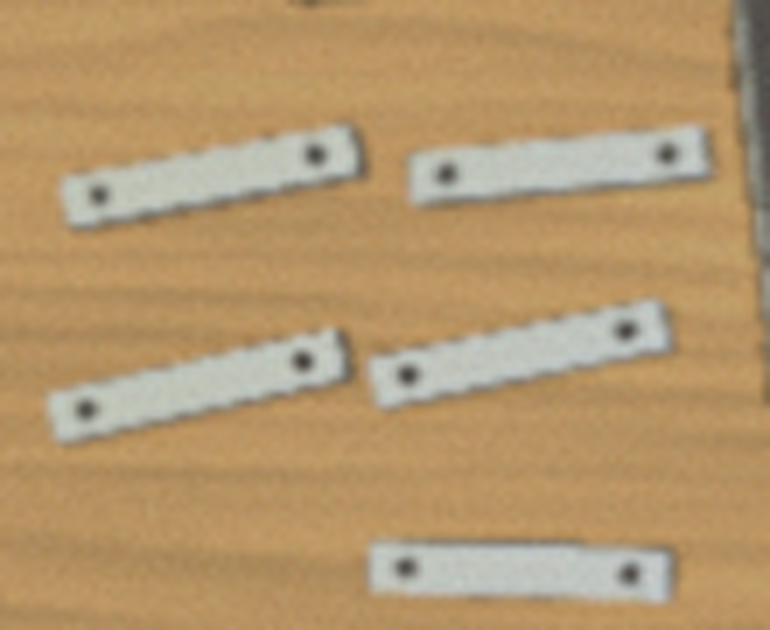

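```bash
python3 - <<'E'
from h import *
def c(p,o,s): return (np.array(p,float)+.5)/s-.5+np.array(o)
def bar(n,a,b):
    w=px2w('top',c([a,b],(90,150),7),24); d=w[1]-w[0]
    print(n,w.mean(0)[:2].round(1),np.linalg.norm(d).round(1),np.degrees(np.arctan2(d[1],d[0])).round(1))
bar('UL',(99,194),(316,154));bar('UR',(447,173),(668,153));bar('LL',(87,409),(303,361));bar('LR',(408,374),(625,330));bar('B',(405,567),(629,573))
o=(185,130)
w=px2w('top',c([(438,97),(562,75)],o,4),24);d=w[1]-w[0];print('R',w.mean(0)[:2].round(1),np.linalg.norm(d).round(1),np.degrees(np.arctan2(d[1],d[0])).round(1))
w=px2w('top',c([(41,73),(278,45),(306,283),(64,312)],o,4),45)
print('plate',w.round(1)[:,:2],w.mean(0).round(1)); 
for i in range(4):
    d=w[(i+1)%4]-w[i]; print(np.linalg.norm(d).round(1),np.degrees(np.arctan2(d[1],d[0])).round(1))
print('hub',px2w('top',c([(176,183)],o,4),83),'disc',px2w('top',c([(177,188)],o,4),58))
w=px2w('top',c([(663,242),(804,242),(733,170),(733,315)],o,4),8);print('cork',w.mean(0),w[:,:2].round(0))
w=px2w('top',c([(479,364),(549,332)],o,4),104);d=w[1]-w[0];print('knob',w.mean(0),np.linalg.norm(d),np.degrees(np.arctan2(d[1],d[0])))
w=px2w('top',c([(467,262),(595,298),(549,453),(424,413)],o,4),60);print('box',w.mean(0),w[:,:2].round(0))
E
python3 - <<'E'
from h import *
im=cv2.imread('pics/side0.png'); crop(im,215,170,150,140,5,'c2')
E
```

```text
UL [566.6 432. ] 104.2 -78.2
UR [575.9 267.1] 104.1 -83.4
LL [467.5 432.9] 103.9 -76.0
LR [486.9 282.6] 103.3 -77.1
B [385.8 278.5] 104.3 -90.0
R [ 659.7 -192.7] 104.7 -78.3
plate [[657.1 183.1]
 [685.   -8.4]
 [492.2 -35.5]
 [464.2 157.7]] [574.6  74.2  45. ]
193.5 -81.7
194.6 -172.0
195.3 98.3
194.6 7.5
hub [[566.21884635  69.19392721  83.        ]] disc [[564.86459107  69.4896064   58.        ]]
cork [ 536.59483839 -391.93443038    8.        ] [[ 535. -333.]
 [ 538. -452.]
 [ 597. -392.]
 [ 476. -392.]]
knob [ 443.43260973 -194.50871382  104.        ] 59.4619298718607 -64.35578285049212
box [ 437.31030441 -197.33305105   60.        ] [[ 511. -163.]
 [ 485. -266.]
 [ 362. -230.]
 [ 391. -131.]]
```

View pics/c2.png

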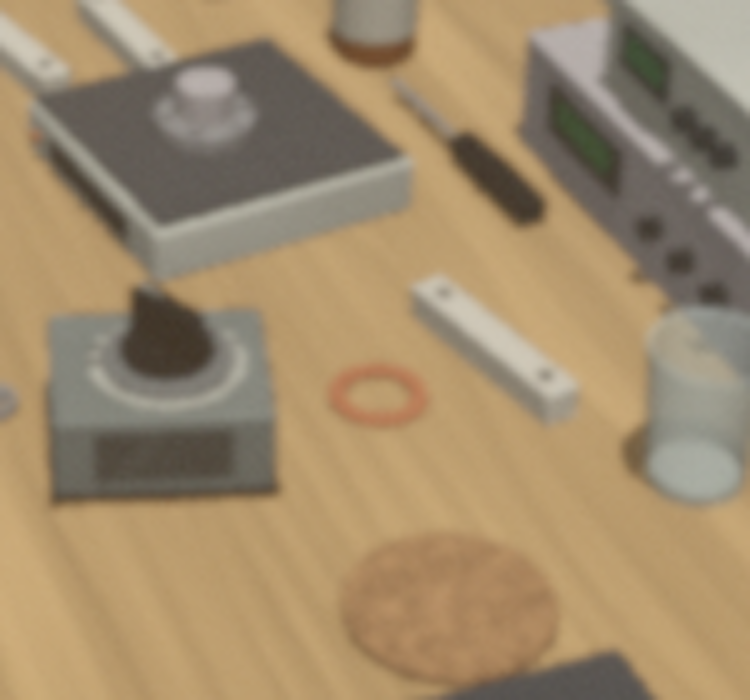

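Run:
```python
from h import *
s=1.5625
def P(n,l,z): print(n,z,px2w('top',np.array(l)/s,z)[:,:2].round(0).tolist())
P('scope edge',[(673,293),(692,293),(675,455)],0);P('scope top',[(673,293),(692,293),(675,455)],150)
P('beaker base',[(550,210)],0);P('beaker top',[(558,202)],95)
P('bottle base',[(295,190)],0);P('bottle top',[(286,168)],170)
P('lav front',[(372,170),(535,172)],0);P('lav front',[(372,165),(535,165)],60)
P('brick',[(198,183),(237,183),(238,232)],0); P('brick',[(198,183),(237,183),(238,232)],50)
P('wrench',[(380,395),(455,380)],0)
def S(n,l,z): print('S',n,z,px2w('side',np.array(l)/s,z)[:,:2].round(0).tolist())
S('beaker base',[(555,412)],0);S('bottle base',[(454,278)],0);S('scope top',[(378,510)],150)
S('lav base',[(500,320),(582,384)],0)
S('cork',[(477,456)],8); S('hub',[(400,294)],83)
import itertools
S('knob top',[((215+165/5)*s,(170+300/5)*s)],104)
```

```text
scope edge 0 [[551.0, -610.0], [553.0, -653.0], [205.0, -614.0]]
scope top 150 [[538.0, -544.0], [539.0, -582.0], [229.0, -547.0]]
beaker base 0 [[725.0, -340.0]]
beaker top 95 [[722.0, -332.0]]
bottle base 0 [[754.0, 213.0]]
bottle top 170 [[756.0, 206.0]]
lav front 0 [[802.0, 48.0], [808.0, -307.0]]
lav front 60 [[797.0, 46.0], [807.0, -293.0]]
brick 0 [[765.0, 424.0], [766.0, 339.0], [659.0, 332.0]]
brick 50 [[753.0, 409.0], [754.0, 327.0], [651.0, 320.0]]
wrench 0 [[320.0, 18.0], [356.0, -139.0]]
S beaker base 0 [[734.0, -332.0]]
S bottle base 0 [[768.0, 221.0]]
S scope top 150 [[289.0, -596.0]]
S lav base 0 [[786.0, 3.0], [831.0, -273.0]]
S cork 8 [[537.0, -402.0]]
S hub 83 [[562.0, 54.0]]
S knob top 104 [[443.0, -201.0]]
```

Run:
```python
from h import *
pts={'hub':(566,69,83),'cork':(537,-392,8),'platecorner':(685,-8,45),'TL':(657,183,45),'BR':(492,-35.5,45),'BL':(464,158,45),'knob':(443,-194.5,104),'Rholes':(659.7,-192.7,24)}
for k,v in pts.items():
    p=w2px('side',v)[0]; print(k,p.round(1),'crop2',((p-[215,170])*5).round(0), 'back', px2w('side',[p],v[2]).round(1))
p=px2w('top',w2px('top',(566,69,83)),83);print(p)
```

```text
hub [255.5 185.9] crop2 [202.  80.] back [[566.  69.  83.]]
cork [303.8 289.6] crop2 [444. 598.] back [[ 537. -392.    8.]]
platecorner [296.  200.4] crop2 [405. 152.] back [[685.  -8.  45.]]
TL [267.7 176.6] crop2 [264.  33.] back [[657. 183.  45.]]
BR [245.2 214.8] crop2 [151. 224.] back [[492.  -35.5  45. ]]
BL [219.6 188.4] crop2 [23. 92.] back [[464. 158.  45.]]
knob [247.3 228.8] crop2 [161. 294.] back [[ 443.  -194.5  104. ]]
Rholes [312.7 236.4] crop2 [489. 332.] back [[ 659.7 -192.7   24. ]]
[[566.  69.  83.]]
```

Run:
```python
from h import *
rel((566,68,238),45)
```

```text
t 0.1 tcp [ 133.8 -507.5  238.2] rot [-1.7994e+02 -1.0000e-02  1.4770e+01] w 88.2 F [-1.   0.8 -0. ] q [-88.  18.  86.  -0.  76. -13.]
offset cm [ 56.46 -44.63   0.08]
  yaw 45 twist [-0.001 -0.001 -0.528]
  yaw 225 twist [-1.000e-03  1.000e-03  2.614e+00]
```

>>> jog_arm(
  deltas=[
    {"offset":[3.5,-2.8,0],"twist":[0,0,0],"grip":0},
    {"offset":[3.5,-2.8,0],"twist":[0,0,0],"grip":0},
    {"offset":[3.5,-2.8,0],"twist":[0,0,0],"grip":0},
    {"offset":[3.5,-2.8,0],"twist":[0,0,0],"grip":0},
    {"offset":[3.5,-2.8,0],"twist":[0,0,0],"grip":0},
    {"offset":[3.5,-2.8,0],"twist":[0,0,0],"grip":0},
    {"offset":[3.5,-2.8,0],"twist":[0,0,0],"grip":0},
    {"offset":[3.5,-2.8,0],"twist":[0,0,0],"grip":0},
    {"offset":[3.5,-2.8,0],"twist":[0,0,0],"grip":0},
    {"offset":[3.5,-2.8,0],"twist":[0,0,0],"grip":0},
    {"offset":[3.5,-2.8,0],"twist":[0,0,0],"grip":0},
    {"offset":[3.5,-2.8,0],"twist":[0,0,0],"grip":0},
  ],
)

```text
t: 1.3
eef_pos: [455.0, -73.9, 238.6]
ee_rot: [-180.0, 0.0, 14.8]
force: [0.4, -0.4, -0.4]
width: 88.2
```

Run:
```python
from h import *
rel((566,68,110),45)
```

```text
t 1.3 tcp [455.  -73.9 238.6] rot [-1.800e+02  1.000e-02  1.478e+01] w 88.2 F [ 0.4 -0.4 -0.4] q [-24.  10.  96.  -0.  74.  51.]
offset cm [ 14.35 -10.88  12.86]
  yaw 45 twist [-0.     0.    -0.527]
  yaw 225 twist [0.    0.    2.614]
```

>>> jog_arm(
  deltas=[
    {"offset":[2.4,-1.8,2.1],"twist":[0,0,0],"grip":0.2},
    {"offset":[2.4,-1.8,2.1],"twist":[0,0,0],"grip":0.2},
    {"offset":[2.4,-1.8,2.1],"twist":[0,0,0],"grip":0.2},
    {"offset":[2.4,-1.8,2.1],"twist":[0,0,0],"grip":0.2},
    {"offset":[2.4,-1.8,2.2],"twist":[0,0,0],"grip":0.2},
    {"offset":[2.35,-1.9,2.2],"twist":[0,0,0],"grip":0.2},
    {"offset":[0,0,0],"twist":[0,0,-0.132],"grip":0.2},
    {"offset":[0,0,0],"twist":[0,0,-0.132],"grip":0.2},
    {"offset":[0,0,0],"twist":[0,0,-0.132],"grip":0.2},
    {"offset":[0,0,0],"twist":[0,0,-0.132],"grip":0.2},
  ],
)

```text
t: 2.3
eef_pos: [565.1, 66.4, 110.3]
ee_rot: [-180.0, 0.0, 45.3]
force: [0.6, 0.6, 0.2]
width: 70.5
```

Run:
```python
from h import *
rel((566,68,61),45)
im=img('side','s1'); crop(im,200,120,130,110,6,'s1c')
im=img('top','t1'); crop(im,150,110,200,150,4,'t1c')
```

```text
t 2.3 tcp [565.1  66.4 110.3] rot [-1.7996e+02  3.0000e-02  4.5340e+01] w 70.5 F [0.6 0.6 0.2] q [-5. 31. 87. -0. 62. 40.]
offset cm [ 0.18 -0.04  4.93]
  yaw 45 twist [-0.001  0.001  0.006]
  yaw 225 twist [-1.000e-03 -1.000e-03 -3.136e+00]
```

View pics/s1c.png

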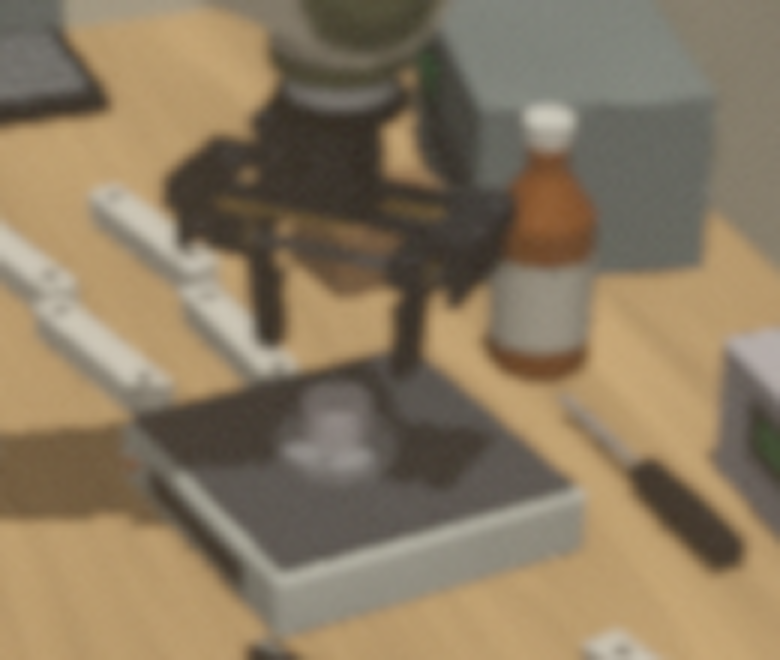

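View pics/t1c.png

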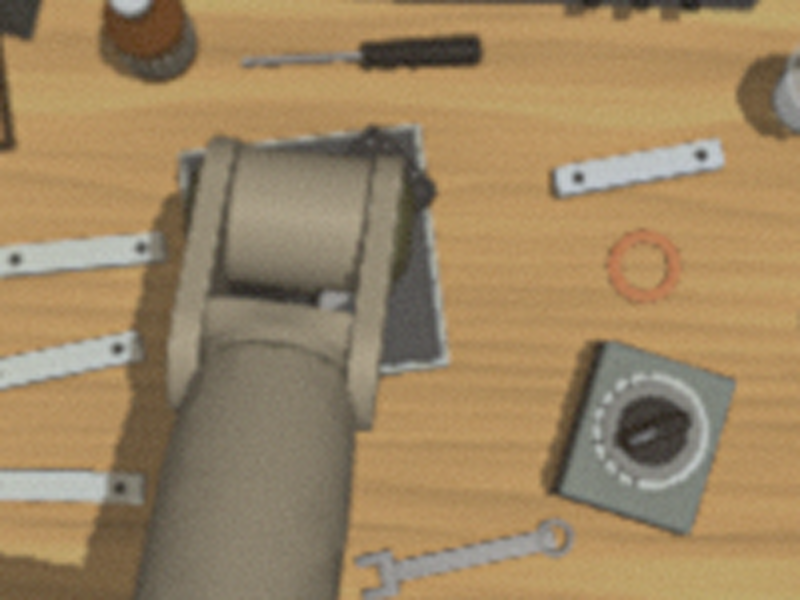

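Run:
```python
from h import *
print(px2w('side',[[337/6+200,400/6+120],[337/6+200,462/6+120]],83)[0],px2w('side',[[336/6+200,450/6+120]],58), (w2px('side',[565,66.4,110.3])-[200,120])*6, (w2px('side',[565,66.4,83])-[200,120])*6)
```

```text
[566.45500904  63.28884159  83.        ] [[561.41464121  50.74350258  58.        ]] [[333.07711768 355.72159333]] [[332.69515779 397.88278086]]
```

>>> jog_arm(
  deltas=[
    {"offset":[0.1,0,2.0],"twist":[0,0,0],"grip":0.2},
    {"offset":[0,0,2.0],"twist":[0,0,0],"grip":0.2},
    {"offset":[0,0,0.8],"twist":[0,0,0],"grip":0.2},
    {"offset":[0,0,0],"twist":[0,0,0],"grip":0.2},
    {"offset":[0,0,0],"twist":[0,0,0],"grip":0.6},
    {"offset":[0,0,0],"twist":[0,0,0],"grip":0.7},
    {"offset":[0,0,0],"twist":[0,0,0],"grip":0.7},
    {"offset":[0,0,0],"twist":[0,0,0],"grip":0.7},
    {"offset":[0,0,0],"twist":[0,0,0],"grip":0.7},
  ],
  grip_force=30,
)

```text
t: 3.3
eef_pos: [565.9, 67.3, 63.2]
ee_rot: [-180.0, -0.0, 45.0]
force: [-2.6, 1.3, 4.2]
width: 39.2
```

>>> jog_arm(
  deltas=[
    {"offset":[0,0,0],"twist":[0,0,0],"grip":1},
    {"offset":[0,0,-2.0],"twist":[0,0,0],"grip":1},
    {"offset":[0,0,-3.0],"twist":[0,0,0],"grip":1},
    {"offset":[0,0,-3.0],"twist":[0,0,0],"grip":1},
    {"offset":[-2.45,2.04,0],"twist":[0,0,0],"grip":1},
    {"offset":[-3.45,3.04,0],"twist":[0,0,0],"grip":1},
    {"offset":[-3.45,3.04,0],"twist":[0,0,0],"grip":1},
    {"offset":[-3.45,3.04,0],"twist":[0,0,0],"grip":1},
    {"offset":[-3.45,3.04,0],"twist":[0,0,0],"grip":1},
    {"offset":[-3.45,3.04,0],"twist":[0,0,0],"grip":1},
  ],
  grip_force=40,
)

```text
t: 4.3
eef_pos: [547.9, -196.0, 142.0]
ee_rot: [-179.9, 0.0, 45.0]
force: [1.7, -0.1, -4.7]
width: 39.1
```

Run:
```python
from h import *
rel((537,-393,63-45+8+2),45)
```

```text
t 4.3 tcp [ 547.9 -196.   142. ] rot [-1.7994e+02  3.0000e-02  4.5020e+01] w 39.1 F [ 1.7 -0.1 -4.7] q [-31.  30.  83.  -0.  67.  14.]
offset cm [-14.7   13.17  11.39]
  yaw 45 twist [-0.001  0.001  0.   ]
  yaw 225 twist [-1.000e-03 -2.000e-03 -3.141e+00]
```

>>> jog_arm(
  deltas=[
    {"offset":[-3.0,2.6,0],"twist":[0,0,0],"grip":1},
    {"offset":[-3.0,2.6,0],"twist":[0,0,0],"grip":1},
    {"offset":[-3.0,2.6,0],"twist":[0,0,0],"grip":1},
    {"offset":[-3.0,2.6,2.0],"twist":[0,0,0],"grip":1},
    {"offset":[-2.7,2.77,3.0],"twist":[0,0,0],"grip":1},
    {"offset":[0,0,3.0],"twist":[0,0,0],"grip":1},
    {"offset":[0,0,2.0],"twist":[0,0,0],"grip":1},
    {"offset":[0,0,0.9],"twist":[0,0,0],"grip":1},
    {"offset":[0,0,0],"twist":[0,0,0],"grip":1},
  ],
)

```text
t: 5.2
eef_pos: [537.4, -390.7, 32.2]
ee_rot: [-179.8, 0.0, 45.0]
force: [-1.2, -0.6, -5.0]
width: 39.2
```

Run:
```python
from h import *
rel((537,-393,27),45)
im=img('side','s2'); crop(im,230,210,130,110,6,'s2c')
```

```text
t 5.2 tcp [ 537.4 -390.7   32.2] rot [-1.7984e+02  1.0000e-02  4.5030e+01] w 39.2 F [-1.2 -0.6 -5. ] q [-46.  47.  71.  -0.  62.  -1.]
offset cm [-0.19  0.14  0.52]
  yaw 45 twist [-0.003  0.     0.001]
  yaw 225 twist [-0.    -0.004 -3.141]
```

View pics/s2c.png

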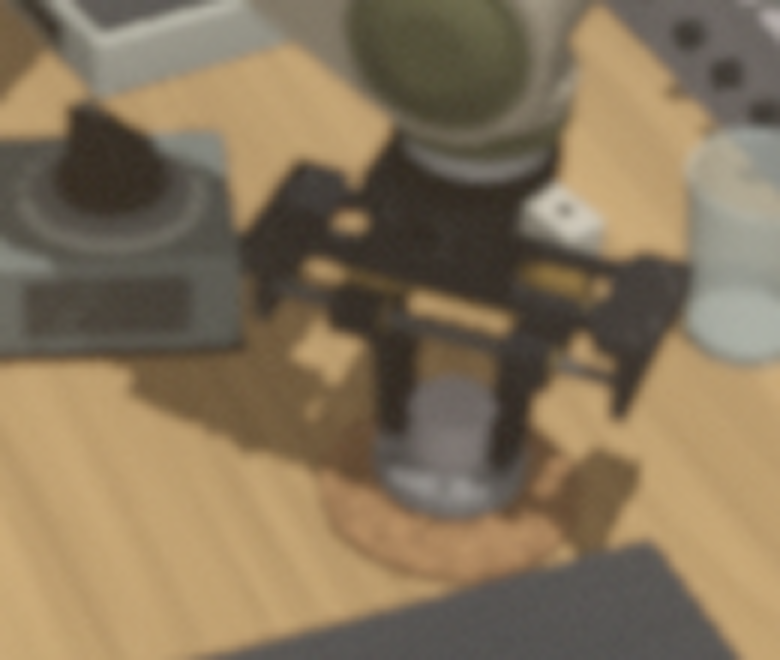

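>>> jog_arm(
  deltas=[
    {"offset":[-0.1,0.1,0.3],"twist":[0,0,0],"grip":1},
    {"offset":[0,0,0.25],"twist":[0,0,0],"grip":1},
    {"offset":[0,0,0],"twist":[0,0,0],"grip":1},
    {"offset":[0,0,0],"twist":[0,0,0],"grip":1},
  ],
)

```text
t: 5.65
eef_pos: [538.0, -392.7, 28.6]
ee_rot: [180.0, 0.0, 45.0]
force: [0.2, -0.4, -4.5]
width: 39.1
```

>>> jog_arm(
  deltas=[
    {"offset":[0,0,0.15],"twist":[0,0,0],"grip":1},
    {"offset":[0,0,0.15],"twist":[0,0,0],"grip":1},
    {"offset":[0,0,0],"twist":[0,0,0],"grip":1},
  ],
)

```text
t: 5.95
eef_pos: [538.1, -392.8, 26.2]
ee_rot: [180.0, 0.0, 45.0]
force: [-2.9, 1.0, 4.8]
width: 38.8
```

>>> jog_arm(
  deltas=[
    {"offset":[0,0,0],"twist":[0,0,0],"grip":0.35},
    {"offset":[0,0,0],"twist":[0,0,0],"grip":0.3},
    {"offset":[0,0,0],"twist":[0,0,0],"grip":0.3},
    {"offset":[0,0,-1.5],"twist":[0,0,0],"grip":0.3},
    {"offset":[0,0,-3],"twist":[0,0,0],"grip":0.3},
    {"offset":[0,0,-4],"twist":[0,0,0],"grip":0.4},
    {"offset":[0,0,-4],"twist":[0,0,0],"grip":0.4},
  ],
)

```text
t: 6.65
eef_pos: [537.9, -392.6, 152.8]
ee_rot: [180.0, -0.0, 45.0]
force: [1.3, -0.8, 0.2]
width: 52.9
```

Run:
```python
from h import *
im=img('side','s3'); crop(im,230,210,130,110,6,'s3c')
rel((660,-193,120),102)
```

```text
t 6.7 tcp [ 539.7 -394.4  160.7] rot [1.793e+02 1.000e-02 4.503e+01] w 52.9 F [ 1.  -0.3  6.4] q [-46.  39.  64.   0.  76.  -1.]
offset cm [22.75 -5.77  4.  ]
  yaw 102 twist [ 0.011  0.006 -0.994]
  yaw 282 twist [ 0.007 -0.013  2.147]
```

View pics/s3c.png

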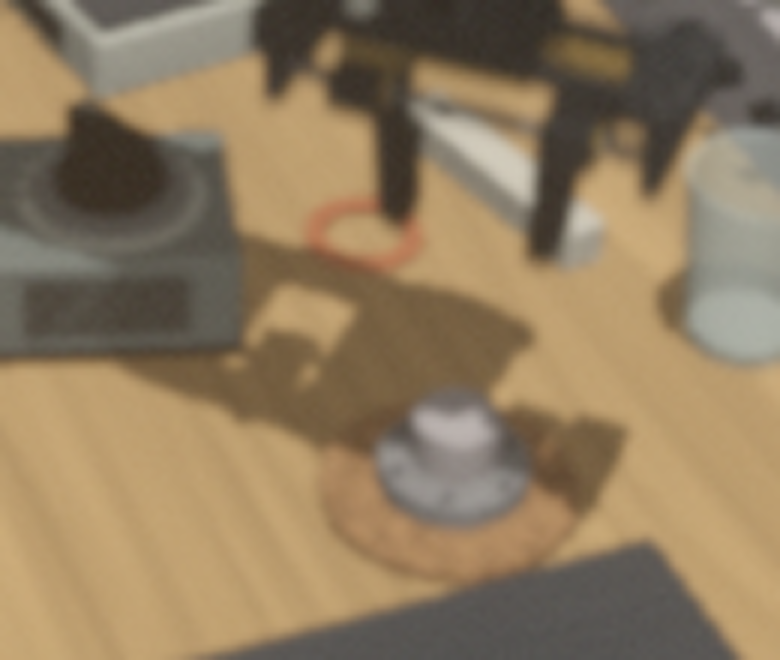

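>>> jog_arm(
  deltas=[
    {"offset":[4.5,-1.15,0],"twist":[0,0,0],"grip":0.4},
    {"offset":[4.5,-1.15,0],"twist":[0,0,0],"grip":0.4},
    {"offset":[4.5,-1.15,0],"twist":[0,0,0],"grip":0.4},
    {"offset":[4.5,-1.15,0],"twist":[0,0,0],"grip":0.4},
    {"offset":[4.5,-1.15,0],"twist":[0,0,0],"grip":0.4},
    {"offset":[0,0,1],"twist":[0,0,-0.142],"grip":0.4},
    {"offset":[0,0,1],"twist":[0,0,-0.142],"grip":0.4},
    {"offset":[0,0,1],"twist":[0,0,-0.142],"grip":0.4},
    {"offset":[0,0,1],"twist":[0,0,-0.142],"grip":0.4},
    {"offset":[0,0,0],"twist":[0,0,-0.142],"grip":0.4},
    {"offset":[0,0,0],"twist":[0,0,-0.142],"grip":0.4},
    {"offset":[0,0,0],"twist":[0,0,-0.142],"grip":0.4},
  ],
)

```text
t: 7.9
eef_pos: [656.5, -192.9, 111.2]
ee_rot: [179.9, 0.0, 102.3]
force: [-0.2, -0.7, 0.6]
width: 52.9
```

Run:
```python
from h import *
im=img('side','s4'); crop(im,250,150,130,110,6,'s4c')
rel((660,-193,4),101.7)
```

```text
t 7.95 tcp [ 656.5 -193.   111.2] rot [1.7995e+02 4.0000e-02 1.0272e+02] w 52.6 F [ 0.3 -0.1  0.8] q [-26.  44.  63.  -0.  72. -39.]
offset cm [-0.07  0.33 10.72]
  yaw 101.7 twist [0.001 0.001 0.018]
  yaw 281.7 twist [-1.000e-03  1.000e-03 -3.124e+00]
```

View pics/s4c.png

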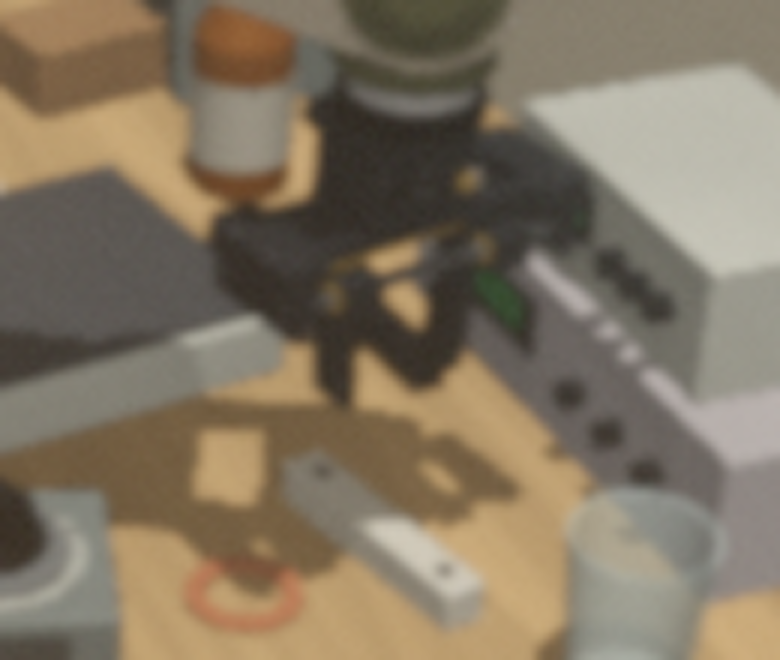

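>>> jog_arm(
  deltas=[
    {"offset":[0,0.2,3],"twist":[0,0,0.012],"grip":0.4},
    {"offset":[0,0,3],"twist":[0,0,0],"grip":0.4},
    {"offset":[0,0,3],"twist":[0,0,0],"grip":0.4},
    {"offset":[0,0,1],"twist":[0,0,0],"grip":0.4},
    {"offset":[0,0,0],"twist":[0,0,0],"grip":0.4},
    {"offset":[0,0,0],"twist":[0,0,0],"grip":0.4},
  ],
)

```text
t: 8.55
eef_pos: [659.1, -192.9, 12.1]
ee_rot: [179.9, 0.1, 101.2]
force: [0.5, 0.2, -0.1]
width: 52.7
```

Run:
```python
from h import *
im=img('side','s5'); crop(im,250,150,130,110,6,'s5c')
im=img('top','t5'); crop(im,260,90,120,100,6,'t5c')
rel((660,-193,4),101.7)
```

```text
t 8.65 tcp [ 659.1 -192.9   12.2] rot [1.7986e+02 1.1000e-01 1.0126e+02] w 52.7 F [ 0.9  0.2 -0.5] q [-26.  51.  66.  -0.  62. -37.]
offset cm [-0.03  0.08  0.82]
  yaw 101.7 twist [ 0.002  0.002 -0.008]
  yaw 281.7 twist [ 3.000e-03 -4.000e-03  3.134e+00]
```

View pics/s5c.png

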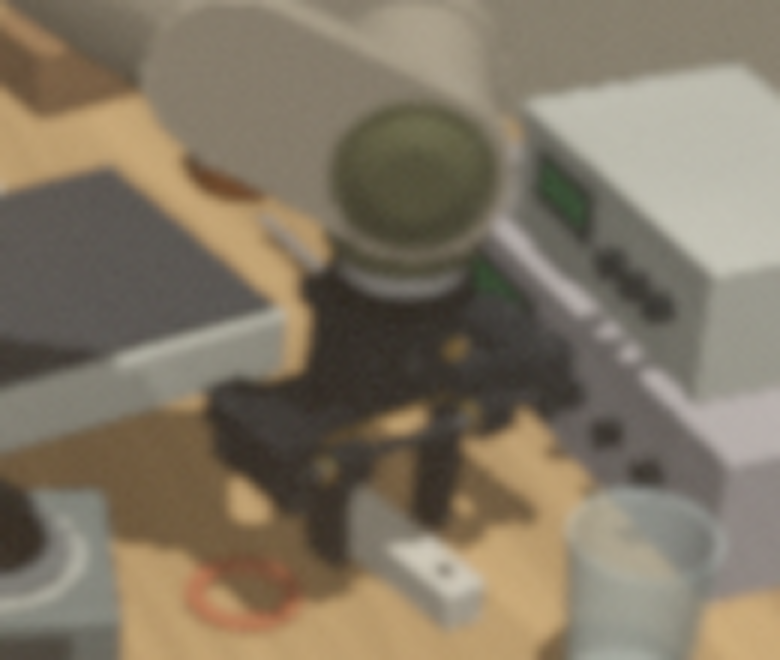

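View pics/t5c.png

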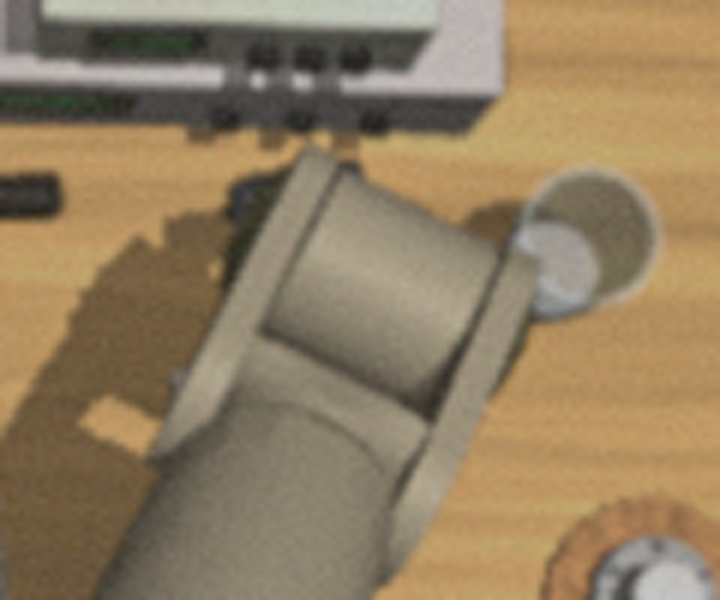

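>>> jog_arm(
  deltas=[
    {"offset":[0,0.05,0.7],"twist":[0,0,0],"grip":0.4},
    {"offset":[0,0,0],"twist":[0,0,0],"grip":0.5},
    {"offset":[0,0,0],"twist":[0,0,0],"grip":0.9},
    {"offset":[0,0,0],"twist":[0,0,0],"grip":0.9},
    {"offset":[0,0,0],"twist":[0,0,0],"grip":0.9},
    {"offset":[0,0,0],"twist":[0,0,0],"grip":0.9},
  ],
  grip_force=45,
)

```text
t: 9.25
eef_pos: [658.9, -192.4, 3.4]
ee_rot: [180.0, 0.0, 101.3]
force: [0.9, -0.7, -0.4]
width: 23.8
```

>>> jog_arm(
  deltas=[
    {"offset":[0,0,-2],"twist":[0,0,0],"grip":0.9},
    {"offset":[0,0,-4],"twist":[0,0,0],"grip":0.9},
    {"offset":[0,0,-4],"twist":[0,0,0],"grip":0.9},
    {"offset":[3.7,-0.66,-2],"twist":[0,0,0],"grip":0.9},
    {"offset":[4.7,-0.66,0],"twist":[0,0,0],"grip":0.9},
    {"offset":[4.7,-0.66,0],"twist":[0,0,0],"grip":0.9},
    {"offset":[4.7,-0.66,0],"twist":[0,0,0],"grip":0.9},
    {"offset":[4.7,-0.66,0],"twist":[0,0,0],"grip":0.9},
    {"offset":[0,0,0],"twist":[0,0,0.135],"grip":0.9},
    {"offset":[0,0,0],"twist":[0,0,0.135],"grip":0.9},
    {"offset":[0,0,0],"twist":[0,0,0.135],"grip":0.9},
    {"offset":[0,0,0],"twist":[0,0,0.135],"grip":0.9},
  ],
)

```text
t: 10.45
eef_pos: [582.0, 22.0, 122.9]
ee_rot: [-179.9, 0.0, 70.0]
force: [-0.9, 0.4, -2.2]
width: 23.5
```

>>> jog_arm(
  deltas=[
    {"offset":[0,0,0],"twist":[0,0,0.135],"grip":0.9},
    {"offset":[0,0,0],"twist":[0,0,0.135],"grip":0.9},
    {"offset":[0,0,0],"twist":[0,0,0.135],"grip":0.9},
    {"offset":[0,0,0],"twist":[0,0,0.135],"grip":0.9},
    {"offset":[0,0,0],"twist":[0,0,0.135],"grip":0.9},
    {"offset":[0,0,0],"twist":[0,0,0.135],"grip":0.9},
    {"offset":[0,0,0],"twist":[0,0,0.135],"grip":0.9},
    {"offset":[0,0,0],"twist":[0,0,0.135],"grip":0.9},
    {"offset":[0,0,0],"twist":[0,0,0],"grip":0.9},
  ],
)

```text
t: 11.35
eef_pos: [582.0, 21.8, 122.9]
ee_rot: [-180.0, 0.1, 8.4]
force: [0.2, -0.7, -3.1]
width: 23.8
```

Run:
```python
from h import *
rel((580.5,32,50),8)
im=img('side','s6'); crop(im,200,130,130,110,6,'s6c')
```

```text
t 11.35 tcp [582.   21.8 122.9] rot [-1.7999e+02  5.0000e-02  8.4000e+00] w 23.8 F [ 0.2 -0.7 -3.1] q [-9. 31. 84. -0. 65. 72.]
offset cm [ 0.01 -1.03  7.29]
  yaw 8 twist [-0.     0.001  0.007]
  yaw 188 twist [-1.000e-03 -0.000e+00 -3.135e+00]
```

View pics/s6c.png

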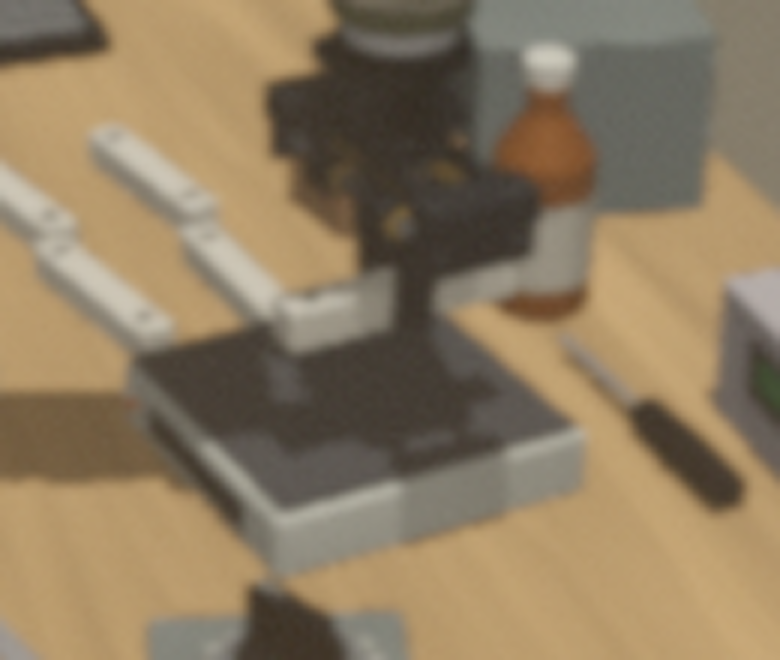

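>>> jog_arm(
  deltas=[
    {"offset":[0,-0.5,2.5],"twist":[0,0,0.006],"grip":0.9},
    {"offset":[0,-0.5,2.5],"twist":[0,0,0],"grip":0.9},
    {"offset":[0,0,1.9],"twist":[0,0,0],"grip":0.9},
    {"offset":[0,0,0],"twist":[0,0,0],"grip":0.9},
    {"offset":[0,0,0.3],"twist":[0,0,0],"grip":0.9},
    {"offset":[0,0,0],"twist":[0,0,0],"grip":0.9},
  ],
)

```text
t: 12.0
eef_pos: [581.4, 31.6, 52.1]
ee_rot: [180.0, -0.1, 8.2]
force: [1.1, -0.1, -2.1]
width: 23.8
```

>>> jog_arm(
  deltas=[
    {"offset":[0,0,0.2],"twist":[0,0,0],"grip":0.9},
    {"offset":[0,0,0.2],"twist":[0,0,0],"grip":0.9},
    {"offset":[0,0,0],"twist":[0,0,0],"grip":0.9},
  ],
)

```text
t: 12.3
eef_pos: [581.3, 31.6, 48.4]
ee_rot: [180.0, -0.1, 8.1]
force: [-2.9, -0.5, 4.4]
width: 23.6
```

>>> jog_arm(
  deltas=[
    {"offset":[0,0,0],"twist":[0,0,0],"grip":0.45},
    {"offset":[0,0,0],"twist":[0,0,0],"grip":0.4},
    {"offset":[0,0,-0.5],"twist":[0,0,0],"grip":0.4},
    {"offset":[0,0,-2.5],"twist":[0,0,0],"grip":0.4},
    {"offset":[0,0,-4],"twist":[0,0,0],"grip":0.4},
    {"offset":[0,0,0],"twist":[0,0,-0.14],"grip":0.4},
    {"offset":[0,0,0],"twist":[0,0,-0.14],"grip":0.4},
    {"offset":[0,0,0],"twist":[0,0,-0.14],"grip":0.4},
    {"offset":[0,0,0],"twist":[0,0,-0.14],"grip":0.4},
    {"offset":[0,0,0],"twist":[0,0,-0.14],"grip":0.4},
    {"offset":[0,0,0],"twist":[0,0,-0.14],"grip":0.4},
    {"offset":[0,0,0],"twist":[0,0,-0.14],"grip":0.4},
  ],
)

```text
t: 13.5
eef_pos: [581.0, 31.7, 117.6]
ee_rot: [180.0, -0.0, 64.6]
force: [0.5, 0.6, -0.7]
width: 53.0
```

Run:
```python
from h import *
rel((576,267.5,118),96.6)
im=img('side','s7'); crop(im,200,130,130,110,6,'s7c')
```

```text
t 13.5 tcp [581.   31.7 117.6] rot [ 1.7998e+02 -1.0000e-02  6.4610e+01] w 53.0 F [ 0.5  0.6 -0.7] q [-8. 32. 84.  0. 64. 17.]
offset cm [ 21.09 -10.56  -0.04]
  yaw 96.6 twist [ 0.    -0.    -0.558]
  yaw 276.6 twist [-0.000e+00 -1.000e-03  2.583e+00]
```

View pics/s7c.png

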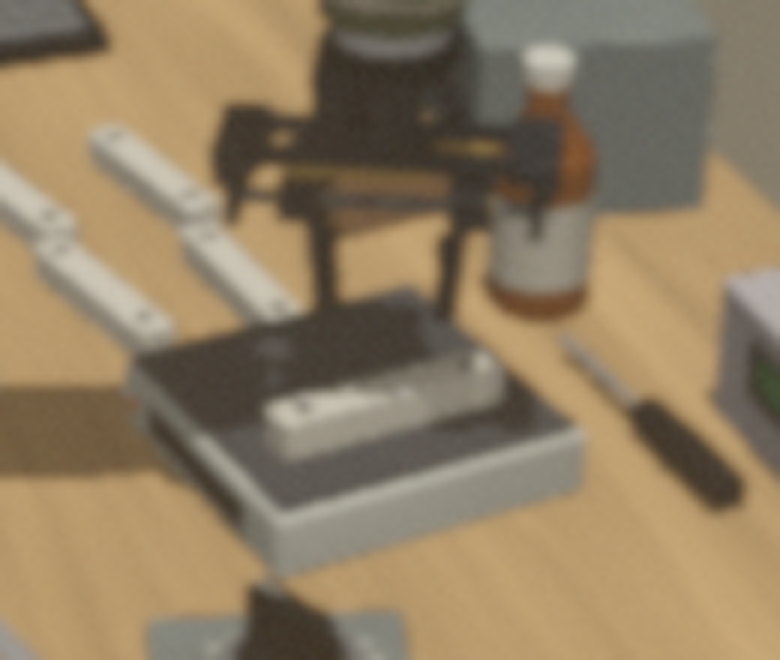

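>>> jog_arm(
  deltas=[
    {"offset":[4.22,-2.11,0],"twist":[0,0,0],"grip":0.4},
    {"offset":[4.22,-2.11,0],"twist":[0,0,0],"grip":0.4},
    {"offset":[4.22,-2.11,0],"twist":[0,0,0],"grip":0.4},
    {"offset":[4.22,-2.11,0],"twist":[0,0,0],"grip":0.4},
    {"offset":[4.22,-2.11,0],"twist":[0,0,0],"grip":0.4},
    {"offset":[0,0,0],"twist":[0,0,-0.14],"grip":0.4},
    {"offset":[0,0,0],"twist":[0,0,-0.14],"grip":0.4},
    {"offset":[0,0,2.5],"twist":[0,0,-0.14],"grip":0.4},
    {"offset":[0,0,2.5],"twist":[0,0,-0.138],"grip":0.4},
    {"offset":[0,0,0],"twist":[0,0,0],"grip":0.4},
    {"offset":[0,0,0],"twist":[0,0,0],"grip":0.4},
  ],
)

```text
t: 14.65
eef_pos: [577.7, 267.6, 67.9]
ee_rot: [180.0, -0.0, 96.0]
force: [0.4, 1.1, 0.7]
width: 53.0
```

Run:
```python
from h import *
rel((576,267.5,4),96.6)
im=img('side','s8'); crop(im,180,110,130,110,6,'s8c')
im=img('top','t8'); crop(im,120,100,160,120,5,'t8c')
```

```text
t 14.65 tcp [577.7 267.6  67.9] rot [179.98  -0.    95.95] w 53.0 F [0.4 1.1 0.7] q [14. 41. 76.  0. 63.  8.]
offset cm [ 0.   -0.17  6.39]
  yaw 96.6 twist [ 0.    -0.    -0.011]
  yaw 276.6 twist [-0.   -0.    3.13]
```

View pics/s8c.png

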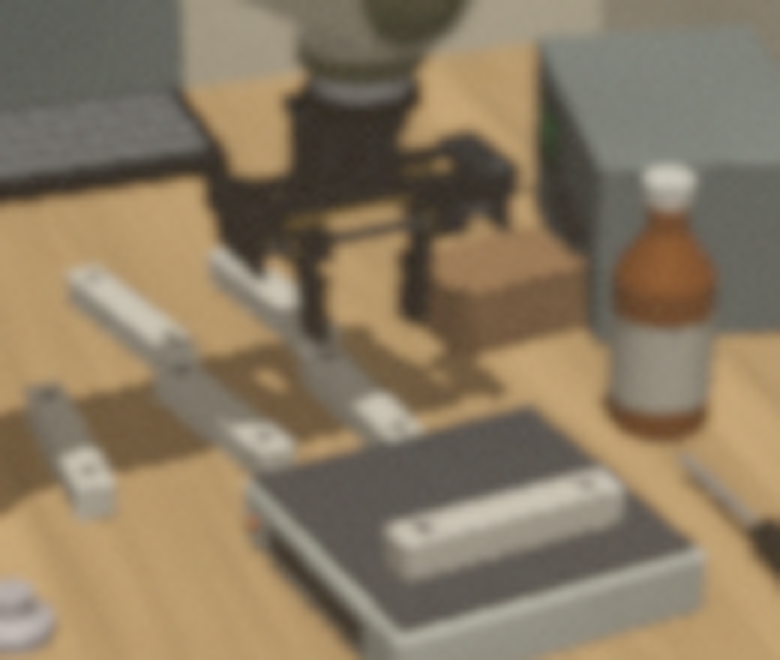

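View pics/t8c.png

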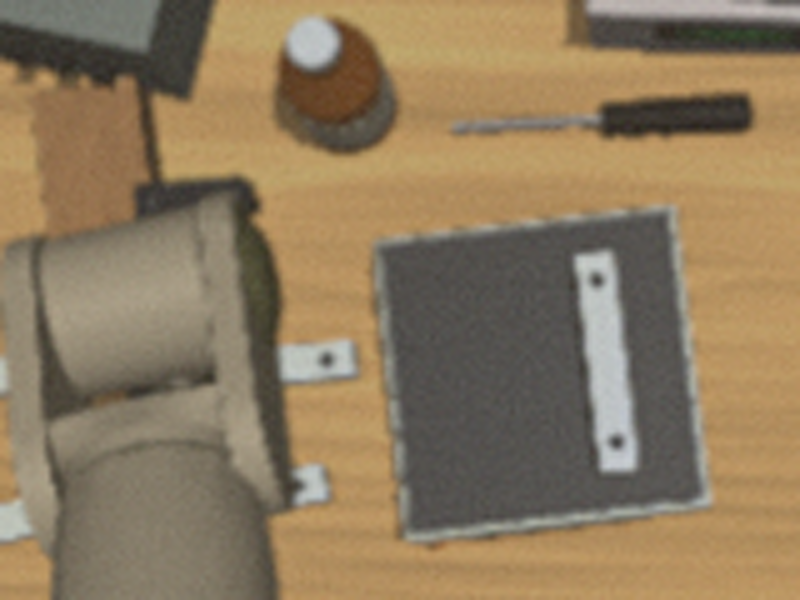

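```bash
cat >> h.py <<'E'
def cc(p,o,s): return (np.array(p,float)+.5)/s-.5+np.array(o)
PC=np.array([574.6,74.2]);PY=8.0
def barplate(a,b,o,s,z):
    w=px2w('top',cc([a,b],o,s),z); d=w[1]-w[0]; m=w.mean(0)[:2]
    c,sn=np.cos(np.radians(PY)),np.sin(np.radians(PY)); e=m-PC
    print('bar',m.round(1),'len',np.linalg.norm(d).round(1),'ang rel plate',(np.degrees(np.arctan2(d[1],d[0]))-PY).round(1),'in plate',round(e@[c,sn],1),round(e@[-sn,c],1))
E
python3 - <<'E'
from h import *
w=px2w('top',cc([(377,243),(674,207),(711,502),(405,540)],(120,100),5),45); print(w.mean(0),[np.degrees(np.arctan2(*(w[(i+1)%4]-w[i])[[1,0]])).round(1) for i in range(4)],[np.linalg.norm(w[(i+1)%4]-w[i]).round(1) for i in range(4)])
barplate((596,280),(616,442),(120,100),5,69)
E
```

```text
[574.58940391  73.35844048  45.        ] [np.float64(-81.5), np.float64(-171.6), np.float64(98.5), np.float64(7.4)] [np.float64(194.1), np.float64(193.2), np.float64(197.6), np.float64(193.4)]
bar [580.2  31.7] len 104.1 ang rel plate -179.5 in plate -0.3 -42.9
```

>>> jog_arm(
  deltas=[
    {"offset":[0,-0.17,3],"twist":[0,0,-0.01],"grip":0.4},
    {"offset":[0,0,2.5],"twist":[0,0,0],"grip":0.4},
    {"offset":[0,0,0.6],"twist":[0,0,0],"grip":0.4},
    {"offset":[0,0,0],"twist":[0,0,0],"grip":0.4},
    {"offset":[0,0,0],"twist":[0,0,0],"grip":0.4},
  ],
)

```text
t: 15.25
eef_pos: [576.7, 267.7, 8.0]
ee_rot: [179.8, -0.0, 96.8]
force: [-0.0, -0.3, 1.2]
width: 52.9
```

>>> jog_arm(
  deltas=[
    {"offset":[0,-0.05,0.35],"twist":[0,0,0],"grip":0.4},
    {"offset":[0,0,0],"twist":[0,0,0],"grip":0.5},
    {"offset":[0,0,0],"twist":[0,0,0],"grip":0.9},
    {"offset":[0,0,0],"twist":[0,0,0],"grip":0.9},
    {"offset":[0,0,0],"twist":[0,0,0],"grip":0.9},
    {"offset":[0,0,0],"twist":[0,0,0],"grip":0.9},
  ],
)

```text
t: 15.85
eef_pos: [575.5, 267.4, 2.9]
ee_rot: [180.0, -0.0, 96.8]
force: [0.2, 0.1, 0.8]
width: 23.7
```

>>> jog_arm(
  deltas=[
    {"offset":[0,0,-2],"twist":[0,0,0],"grip":0.9},
    {"offset":[0,0,-4],"twist":[0,0,0],"grip":0.9},
    {"offset":[0,0,-4],"twist":[0,0,0],"grip":0.9},
    {"offset":[-3.75,-0.62,-1],"twist":[0,0,0],"grip":0.9},
    {"offset":[-3.75,-0.62,0],"twist":[0,0,0],"grip":0.9},
    {"offset":[-3.75,-0.62,0],"twist":[0,0,0],"grip":0.9},
    {"offset":[-3.75,-0.62,0],"twist":[0,0,0],"grip":0.9},
    {"offset":[0,0,0],"twist":[0,0,0.141],"grip":0.9},
    {"offset":[0,0,0],"twist":[0,0,0.141],"grip":0.9},
    {"offset":[0,0,0],"twist":[0,0,0.141],"grip":0.9},
    {"offset":[0,0,0],"twist":[0,0,0.141],"grip":0.9},
    {"offset":[0,0,0],"twist":[0,0,0.141],"grip":0.9},
  ],
)

```text
t: 17.05
eef_pos: [568.0, 115.4, 112.2]
ee_rot: [-179.9, 0.0, 56.1]
force: [-0.0, 0.5, -2.6]
width: 23.4
```

>>> jog_arm(
  deltas=[
    {"offset":[0,0,0],"twist":[0,0,0.141],"grip":0.9},
    {"offset":[0,0,0],"twist":[0,0,0.141],"grip":0.9},
    {"offset":[0,0,0],"twist":[0,0,0.141],"grip":0.9},
    {"offset":[0,0,0],"twist":[0,0,0.141],"grip":0.9},
    {"offset":[0,0,0],"twist":[0,0,0.141],"grip":0.9},
    {"offset":[0,0,0],"twist":[0,0,0.141],"grip":0.9},
    {"offset":[0,0,0],"twist":[0,0,0],"grip":0.9},
  ],
)

```text
t: 17.75
eef_pos: [568.1, 115.5, 112.2]
ee_rot: [-180.0, 0.1, 7.9]
force: [-0.2, -0.0, -3.8]
width: 23.4
```

Run:
```python
from h import *
rel((568.7,115.9,48.0),8)
im=img('side','s9'); crop(im,200,110,130,110,6,'s9c')
```

```text
t 17.75 tcp [568.1 115.5 112.2] rot [-1.7999e+02  7.0000e-02  7.8800e+00] w 23.4 F [-0.2 -0.  -3.8] q [-0. 32. 85.  0. 63. 82.]
offset cm [ 0.08 -0.03  6.42]
  yaw 8 twist [-0.     0.001 -0.002]
  yaw 188 twist [2.00e-03 0.00e+00 3.14e+00]
```

View pics/s9c.png

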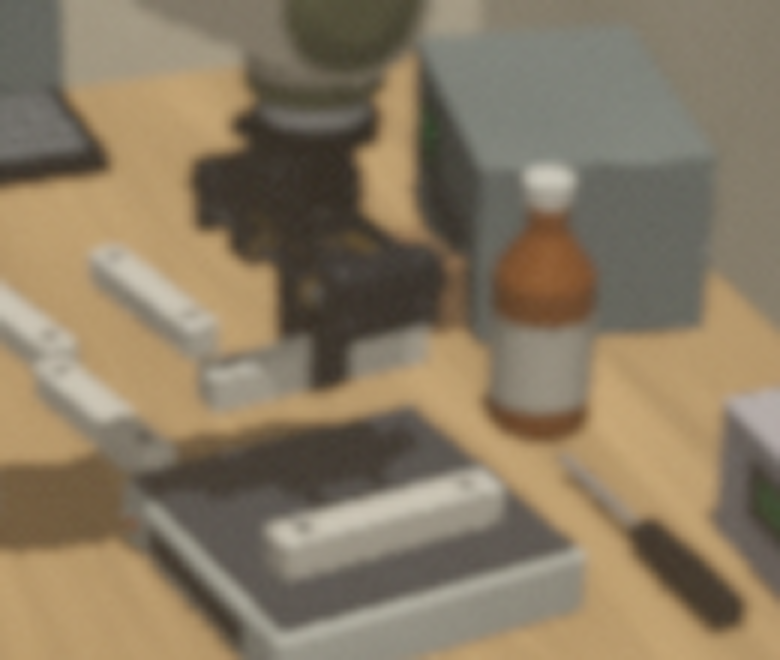

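>>> jog_arm(
  deltas=[
    {"offset":[0.08,0,2.5],"twist":[0,0,0],"grip":0.9},
    {"offset":[0,0,2.5],"twist":[0,0,0],"grip":0.9},
    {"offset":[0,0,1],"twist":[0,0,0],"grip":0.9},
    {"offset":[0,0,0.2],"twist":[0,0,0],"grip":0.9},
    {"offset":[0,0,0],"twist":[0,0,0],"grip":0.9},
    {"offset":[0,0,0],"twist":[0,0,0],"grip":0.9},
  ],
)

```text
t: 18.4
eef_pos: [569.9, 115.6, 51.9]
ee_rot: [180.0, -0.1, 8.0]
force: [0.4, 0.1, -2.3]
width: 23.8
```

>>> jog_arm(
  deltas=[
    {"offset":[0,0,0.2],"twist":[0,0,0],"grip":0.9},
    {"offset":[0,0,0.2],"twist":[0,0,0],"grip":0.9},
    {"offset":[0,0,0],"twist":[0,0,0],"grip":0.9},
  ],
)

```text
t: 18.7
eef_pos: [569.6, 115.6, 47.9]
ee_rot: [180.0, -0.1, 8.0]
force: [-2.8, 0.0, 5.2]
width: 23.4
```

>>> jog_arm(
  deltas=[
    {"offset":[0,0,0],"twist":[0,0,0],"grip":0.45},
    {"offset":[0,0,0],"twist":[0,0,0],"grip":0.4},
    {"offset":[0,0,-0.5],"twist":[0,0,0],"grip":0.4},
    {"offset":[0,0,-2.5],"twist":[0,0,0],"grip":0.4},
    {"offset":[0,0,-4],"twist":[0,0,0],"grip":0.4},
    {"offset":[-1.46,-4.42,0],"twist":[0,0,0],"grip":0.4},
    {"offset":[-1.46,-4.42,0],"twist":[0,0,0],"grip":0.4},
    {"offset":[-1.46,-4.42,0],"twist":[0,0,0],"grip":0.4},
    {"offset":[-1.46,-4.42,0],"twist":[0,0,0],"grip":0.4},
    {"offset":[0,0,0],"twist":[0,0,-0.138],"grip":0.4},
    {"offset":[0,0,0],"twist":[0,0,-0.138],"grip":0.4},
    {"offset":[0,0,0],"twist":[0,0,-0.138],"grip":0.4},
  ],
)

```text
t: 19.9
eef_pos: [486.8, 283.0, 117.1]
ee_rot: [180.0, -0.0, 32.1]
force: [0.3, 0.6, 0.5]
width: 52.6
```

>>> jog_arm(
  deltas=[
    {"offset":[0,0,0],"twist":[0,0,-0.138],"grip":0.4},
    {"offset":[0,0,0],"twist":[0,0,-0.138],"grip":0.4},
    {"offset":[0,0,0],"twist":[0,0,-0.138],"grip":0.4},
    {"offset":[0,0,0],"twist":[0,0,-0.138],"grip":0.4},
    {"offset":[0,0,0],"twist":[0,0,-0.138],"grip":0.4},
    {"offset":[0,0,0],"twist":[0,0,-0.138],"grip":0.4},
    {"offset":[0,0,0],"twist":[0,0,-0.138],"grip":0.4},
    {"offset":[0,0,2.5],"twist":[0,0,-0.138],"grip":0.4},
    {"offset":[0,0,2.5],"twist":[0,0,-0.138],"grip":0.4},
    {"offset":[0,0,0],"twist":[0,0,0],"grip":0.4},
  ],
)

```text
t: 20.9
eef_pos: [485.5, 282.1, 64.4]
ee_rot: [-179.7, 0.0, 102.9]
force: [-0.4, 0.6, 0.6]
width: 52.9
```

Run:
```python
from h import *
rel((487,282.6,4),103)
im=img('side','s10'); crop(im,180,110,130,110,6,'s10c')
im=img('top','t10'); crop(im,120,100,160,120,5,'t10c')
```

```text
t 20.9 tcp [485.5 282.1  64.4] rot [-1.7971e+02  3.0000e-02  1.0290e+02] w 52.9 F [-0.4  0.6  0.6] q [18. 34. 90. -0. 56.  5.]
offset cm [0.02 0.19 6.04]
  yaw 103 twist [-0.005  0.001 -0.002]
  yaw 283 twist [1.00e-03 8.00e-03 3.14e+00]
```

View pics/s10c.png

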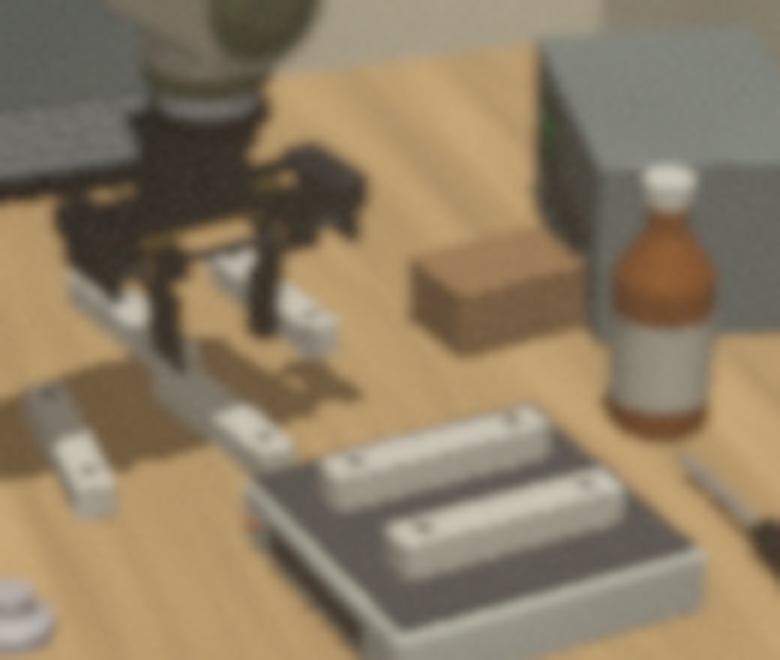

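View pics/t10c.png

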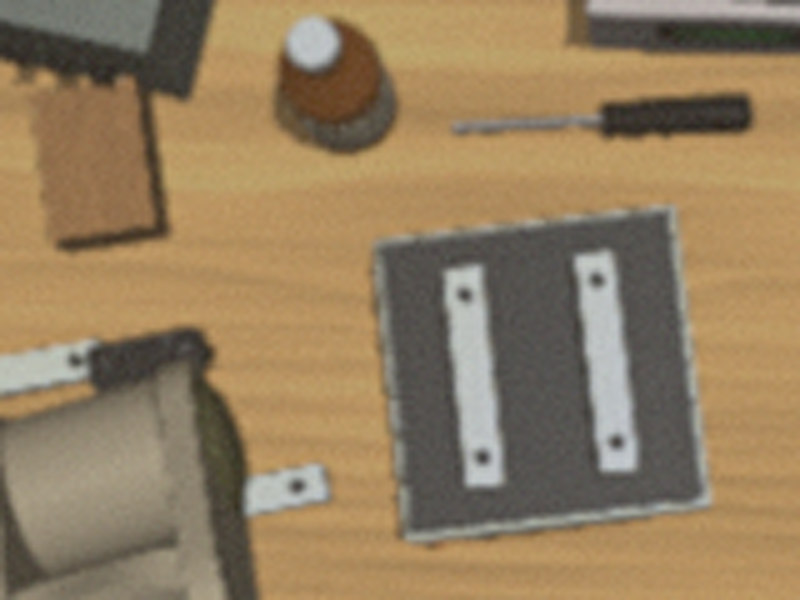

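>>> jog_arm(
  deltas=[
    {"offset":[0,0.15,3],"twist":[0,0,0],"grip":0.4},
    {"offset":[0,0,2.5],"twist":[0,0,0],"grip":0.4},
    {"offset":[0,0,0.2],"twist":[0,0,0],"grip":0.4},
    {"offset":[0,0,0],"twist":[0,0,0],"grip":0.4},
    {"offset":[0,0,0],"twist":[0,0,0],"grip":0.4},
  ],
)

```text
t: 21.5
eef_pos: [489.5, 283.3, 11.7]
ee_rot: [179.8, -0.0, 102.8]
force: [-0.8, -0.2, 0.6]
width: 52.9
```

>>> jog_arm(
  deltas=[
    {"offset":[0,-0.15,0.6],"twist":[0,0,0],"grip":0.4},
    {"offset":[0,0,0],"twist":[0,0,0],"grip":0.5},
    {"offset":[0,0,0],"twist":[0,0,0],"grip":0.9},
    {"offset":[0,0,0],"twist":[0,0,0],"grip":0.9},
    {"offset":[0,0,0],"twist":[0,0,0],"grip":0.9},
    {"offset":[0,0,0],"twist":[0,0,0],"grip":0.9},
  ],
)

```text
t: 22.1
eef_pos: [487.1, 282.6, 3.9]
ee_rot: [180.0, -0.0, 102.8]
force: [-0.6, -0.5, 0.5]
width: 23.9
```

>>> jog_arm(
  deltas=[
    {"offset":[0,0,-2],"twist":[0,0,0],"grip":0.9},
    {"offset":[0,0,-4],"twist":[0,0,0],"grip":0.9},
    {"offset":[0,0,-4],"twist":[0,0,0],"grip":0.9},
    {"offset":[0,0,-3],"twist":[0,0,0],"grip":0.9},
    {"offset":[-4.53,1.63,0],"twist":[0,0,0],"grip":0.9},
    {"offset":[-4.53,1.63,0],"twist":[0,0,0],"grip":0.9},
    {"offset":[-4.53,1.63,0],"twist":[0,0,0],"grip":0.9},
    {"offset":[-4.53,1.63,0],"twist":[0,0,0],"grip":0.9},
    {"offset":[-4.53,1.63,0],"twist":[0,0,0],"grip":0.9},
    {"offset":[0,0,0],"twist":[0,0,0.084],"grip":0.9},
    {"offset":[0,0,0],"twist":[0,0,0],"grip":0.9},
  ],
)

```text
t: 23.2
eef_pos: [616.7, 78.8, 132.9]
ee_rot: [-179.9, -0.0, 97.9]
force: [0.3, 0.3, -2.7]
width: 23.9
```

Run:
```python
from h import *
rel((616.7,79.7,73),98)
im=img('side','s11'); crop(im,200,110,130,110,6,'s11c')
```

```text
t 23.2 tcp [616.7  78.8 132.9] rot [-1.7991e+02 -3.0000e-02  9.7860e+01] w 23.9 F [ 0.3  0.3 -2.7] q [ -4.  35.  76.   0.  69. -11.]
offset cm [0.08 0.02 5.99]
  yaw 98 twist [-0.002 -0.001 -0.002]
  yaw 278 twist [-1.000e-03  2.000e-03  3.139e+00]
```

View pics/s11c.png

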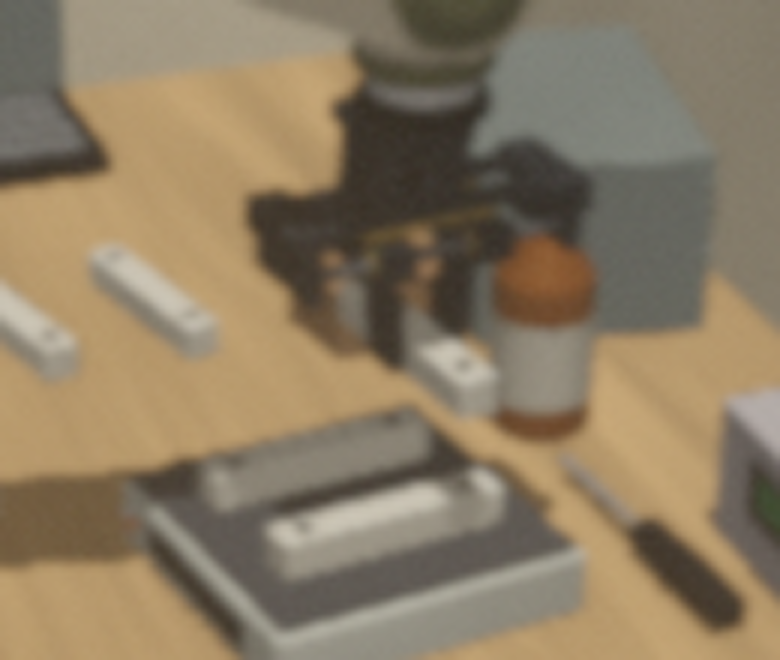

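>>> jog_arm(
  deltas=[
    {"offset":[0.08,0,2.5],"twist":[0,0,0],"grip":0.9},
    {"offset":[0,0,2],"twist":[0,0,0],"grip":0.9},
    {"offset":[0,0,0.8],"twist":[0,0,0],"grip":0.9},
    {"offset":[0,0,0.3],"twist":[0,0,0],"grip":0.9},
    {"offset":[0,0,0],"twist":[0,0,0],"grip":0.9},
    {"offset":[0,0,0],"twist":[0,0,0],"grip":0.9},
  ],
)

```text
t: 23.85
eef_pos: [617.0, 80.8, 78.8]
ee_rot: [179.9, 0.0, 98.1]
force: [0.1, -0.8, -2.4]
width: 23.4
```

>>> jog_arm(
  deltas=[
    {"offset":[0,0,0.3],"twist":[0,0,0],"grip":0.9},
    {"offset":[0,0,0.2],"twist":[0,0,0],"grip":0.9},
    {"offset":[0,0,0],"twist":[0,0,0],"grip":0.9},
  ],
)

```text
t: 24.15
eef_pos: [616.7, 80.6, 72.9]
ee_rot: [180.0, 0.0, 98.0]
force: [0.6, 0.3, -1.1]
width: 23.7
```

>>> jog_arm(
  deltas=[
    {"offset":[0,0,0.1],"twist":[0,0,0],"grip":0.9},
    {"offset":[0,0,0],"twist":[0,0,0],"grip":0.9},
  ],
)

```text
t: 24.35
eef_pos: [616.8, 80.6, 72.9]
ee_rot: [180.0, 0.0, 98.0]
force: [-3.9, -0.3, 7.8]
width: 23.8
```

>>> jog_arm(
  deltas=[
    {"offset":[0,0,0],"twist":[0,0,0],"grip":0.45},
    {"offset":[0,0,0],"twist":[0,0,0],"grip":0.4},
    {"offset":[0,0,-0.5],"twist":[0,0,0],"grip":0.4},
    {"offset":[0,0,-2.5],"twist":[0,0,0],"grip":0.4},
    {"offset":[0,0,-3.5],"twist":[0,0,0],"grip":0.4},
    {"offset":[3.26,-2.87,0],"twist":[0,0,0],"grip":0.4},
    {"offset":[3.26,-2.87,0],"twist":[0,0,0],"grip":0.4},
    {"offset":[3.26,-2.87,0],"twist":[0,0,0],"grip":0.4},
    {"offset":[3.26,-2.87,0],"twist":[0,0,0],"grip":0.4},
    {"offset":[3.26,-2.87,0],"twist":[0,0,0],"grip":0.4},
    {"offset":[3.26,-2.87,0],"twist":[0,0,0],"grip":0.4},
    {"offset":[3.26,-2.87,0],"twist":[0,0,0],"grip":0.4},
  ],
)

```text
t: 25.55
eef_pos: [384.6, 279.5, 137.2]
ee_rot: [179.9, -0.0, 98.0]
force: [0.0, 1.0, 0.4]
width: 52.8
```

>>> jog_arm(
  deltas=[
    {"offset":[0,0,3],"twist":[0,0,0.14],"grip":0.4},
    {"offset":[0,0,3],"twist":[0,0,0],"grip":0.4},
    {"offset":[0,0,0],"twist":[0,0,0],"grip":0.4},
  ],
)

```text
t: 25.85
eef_pos: [384.1, 278.1, 74.5]
ee_rot: [-179.7, 0.1, 90.0]
force: [0.1, -0.4, 0.4]
width: 53.1
```

Run:
```python
from h import *
rel((386,278,4),90)
im=img('side','s12'); crop(im,160,110,150,120,5,'s12c')
im=img('top','t12'); crop(im,120,100,160,140,5,'t12c')
```

```text
t 25.85 tcp [384.1 278.1  74.5] rot [-1.7971e+02  1.2000e-01  9.0040e+01] w 53.1 F [ 0.1 -0.4  0.4] q [ 22.  24. 105.  -0.  51.  22.]
offset cm [0.   0.22 7.05]
  yaw 90 twist [-0.005  0.002  0.001]
  yaw 270 twist [-3.000e-03 -8.000e-03 -3.141e+00]
```

View pics/s12c.png

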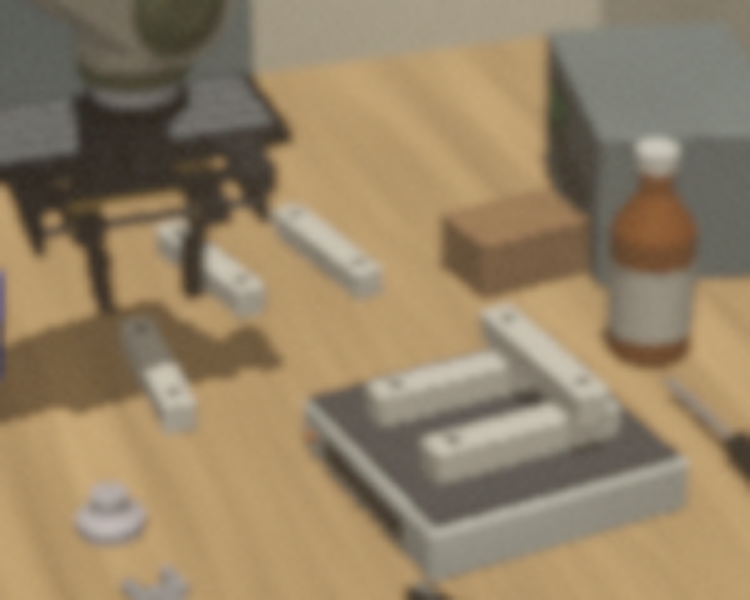

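View pics/t12c.png

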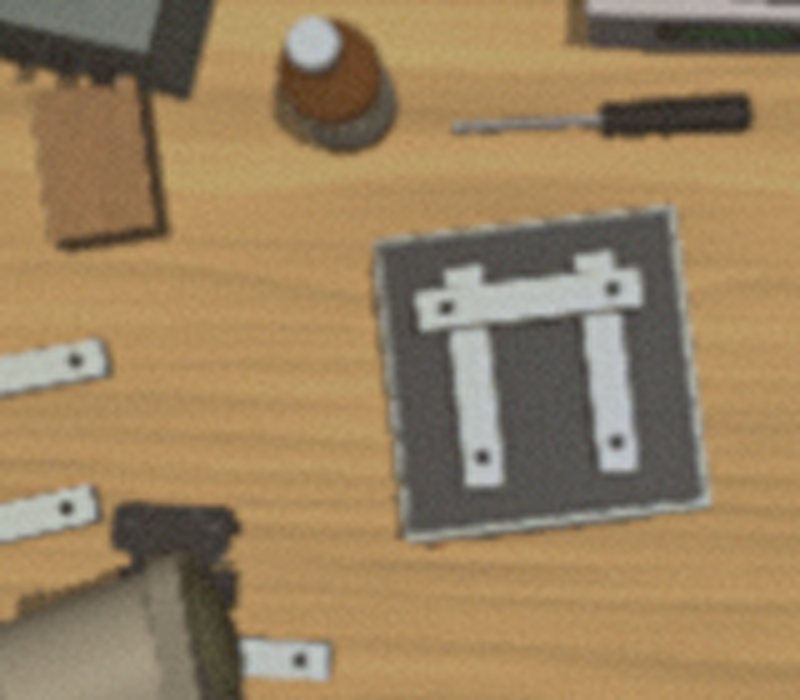

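Run:
```python
from h import *
barplate((446,307),(613,288),(120,100),5,93)
barplate((464,294),(482,457),(120,100),5,69)
```

```text
bar [615.9  79.9] len 104.8 ang rel plate -90.0 in plate 41.7 -0.1
bar [568.9 115.6] len 104.5 ang rel plate -179.9 in plate 0.1 41.8
```

>>> jog_arm(
  deltas=[
    {"offset":[0,0,3],"twist":[0,0,0],"grip":0.4},
    {"offset":[0,0,3],"twist":[0,0,0],"grip":0.4},
    {"offset":[0,0,0.4],"twist":[0,0,0],"grip":0.4},
    {"offset":[0,0,0],"twist":[0,0,0],"grip":0.4},
    {"offset":[0,0,0],"twist":[0,0,0],"grip":0.4},
  ],
)

```text
t: 26.45
eef_pos: [386.9, 279.0, 14.5]
ee_rot: [179.8, -0.1, 90.0]
force: [0.8, -0.2, 1.0]
width: 53.0
```

>>> jog_arm(
  deltas=[
    {"offset":[0,0,0.8],"twist":[0,0,0],"grip":0.4},
    {"offset":[0,0,0],"twist":[0,0,0],"grip":0.5},
    {"offset":[0,0,0],"twist":[0,0,0],"grip":0.9},
    {"offset":[0,0,0],"twist":[0,0,0],"grip":0.9},
    {"offset":[0,0,0],"twist":[0,0,0],"grip":0.9},
    {"offset":[0,0,0],"twist":[0,0,0],"grip":0.9},
  ],
)

```text
t: 27.05
eef_pos: [386.0, 278.7, 4.9]
ee_rot: [180.0, -0.0, 90.0]
force: [-0.3, -0.4, 1.4]
width: 23.3
```

>>> jog_arm(
  deltas=[
    {"offset":[0,0,-2],"twist":[0,0,0],"grip":0.9},
    {"offset":[0,0,-4],"twist":[0,0,0],"grip":0.9},
    {"offset":[0,0,-4],"twist":[0,0,0],"grip":0.9},
    {"offset":[0,0,-3],"twist":[0,0,0],"grip":0.9},
    {"offset":[-3.51,2.44,0],"twist":[0,0,0],"grip":0.9},
    {"offset":[-3.51,2.44,0],"twist":[0,0,0],"grip":0.9},
    {"offset":[-3.51,2.44,0],"twist":[0,0,0],"grip":0.9},
    {"offset":[-3.51,2.44,0],"twist":[0,0,0],"grip":0.9},
    {"offset":[-3.51,2.44,0],"twist":[0,0,0],"grip":0.9},
    {"offset":[-3.51,2.44,0],"twist":[0,0,0],"grip":0.9},
    {"offset":[0,0,0],"twist":[0,0,-0.14],"grip":0.9},
    {"offset":[0,0,0],"twist":[0,0,0],"grip":0.9},
  ],
)

```text
t: 28.25
eef_pos: [532.0, 67.2, 134.0]
ee_rot: [-179.9, -0.0, 98.0]
force: [-0.1, 0.6, -3.8]
width: 23.5
```

Run:
```python
from h import *
rel((532.5,67.9,74),98)
im=img('side','s13'); crop(im,200,110,130,110,6,'s13c')
```

```text
t 28.25 tcp [532.   67.2 134. ] rot [-1.799e+02 -3.000e-02  9.801e+01] w 23.5 F [-0.1  0.6 -3.8] q [ -5.  25.  92.   0.  63. -13.]
offset cm [0.06 0.07 6.  ]
  yaw 98 twist [-0.002 -0.     0.   ]
  yaw 278 twist [ 1.000e-03 -3.000e-03 -3.141e+00]
```

View pics/s13c.png

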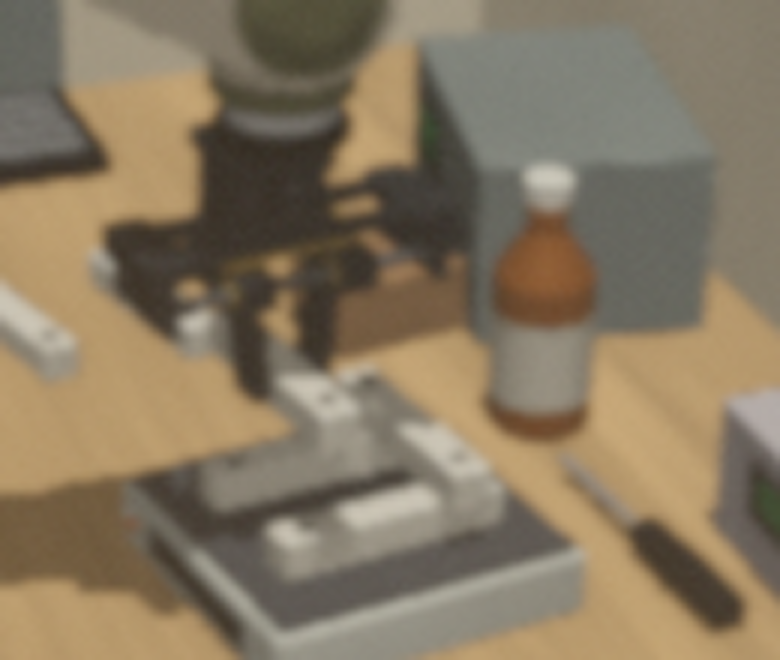

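>>> jog_arm(
  deltas=[
    {"offset":[0,0,2.5],"twist":[0,0,0],"grip":0.9},
    {"offset":[0,0,2],"twist":[0,0,0],"grip":0.9},
    {"offset":[0,0,0.9],"twist":[0,0,0],"grip":0.9},
    {"offset":[0,0,0.3],"twist":[0,0,0],"grip":0.9},
    {"offset":[0,0,0],"twist":[0,0,0],"grip":0.9},
    {"offset":[0,0,0],"twist":[0,0,0],"grip":0.9},
  ],
)

```text
t: 28.9
eef_pos: [532.7, 68.1, 78.6]
ee_rot: [179.9, 0.0, 98.0]
force: [0.0, 0.8, -2.9]
width: 23.6
```

>>> jog_arm(
  deltas=[
    {"offset":[0,0,0.2],"twist":[0,0,0],"grip":0.9},
    {"offset":[0,0,0],"twist":[0,0,0],"grip":0.9},
    {"offset":[0,0,0],"twist":[0,0,0],"grip":0.9},
  ],
)

```text
t: 29.2
eef_pos: [532.3, 68.0, 75.9]
ee_rot: [180.0, 0.0, 98.0]
force: [0.7, -0.2, -2.7]
width: 23.7
```

>>> jog_arm(
  deltas=[
    {"offset":[0,0,0.15],"twist":[0,0,0],"grip":0.9},
    {"offset":[0,0,0.1],"twist":[0,0,0],"grip":0.9},
    {"offset":[0,0,0],"twist":[0,0,0],"grip":0.9},
  ],
)

```text
t: 29.5
eef_pos: [532.3, 68.0, 73.9]
ee_rot: [180.0, 0.0, 98.0]
force: [-3.1, 0.1, 5.2]
width: 23.5
```

>>> jog_arm(
  deltas=[
    {"offset":[0,0,0],"twist":[0,0,0],"grip":0.45},
    {"offset":[0,0,0],"twist":[0,0,0],"grip":0.4},
    {"offset":[0,0,-0.5],"twist":[0,0,0],"grip":0.4},
    {"offset":[0,0,-2.5],"twist":[0,0,0],"grip":0.4},
    {"offset":[0,0,-3.2],"twist":[0,0,0],"grip":0.4},
    {"offset":[4.63,-0.17,0],"twist":[0,0,0],"grip":0.4},
    {"offset":[4.63,-0.17,0],"twist":[0,0,0],"grip":0.4},
    {"offset":[4.63,-0.17,0],"twist":[0,0,0],"grip":0.4},
    {"offset":[4.63,-0.17,0],"twist":[0,0,0],"grip":0.4},
    {"offset":[4.63,-0.17,0],"twist":[0,0,0],"grip":0.4},
    {"offset":[4.63,-0.17,0],"twist":[0,0,0],"grip":0.4},
    {"offset":[4.63,-0.17,0],"twist":[0,0,0],"grip":0.4},
  ],
)

```text
t: 30.7
eef_pos: [474.7, 389.2, 135.7]
ee_rot: [180.0, -0.0, 98.0]
force: [1.7, 0.0, -0.0]
width: 52.6
```

>>> jog_arm(
  deltas=[
    {"offset":[4.63,-0.17,0],"twist":[0,0,0],"grip":0.4},
    {"offset":[0,0,3],"twist":[0,0,-0.105],"grip":0.4},
    {"offset":[0,0,3],"twist":[0,0,0],"grip":0.4},
    {"offset":[0,0,0],"twist":[0,0,0],"grip":0.4},
  ],
)

```text
t: 31.1
eef_pos: [465.2, 432.0, 71.6]
ee_rot: [-179.6, 0.1, 104.1]
force: [-0.4, -0.4, 0.4]
width: 52.7
```

Run:
```python
from h import *
rel((467.5,433,4),104)
im=img('side','s14'); crop(im,160,90,150,120,5,'s14c')
im=img('top','t14'); crop(im,90,100,160,130,5,'t14c')
```

```text
t 31.1 tcp [465.2 432.   71.6] rot [-1.7961e+02  1.3000e-01  1.0406e+02] w 52.7 F [-0.4 -0.4  0.4] q [32. 41. 76.  0. 64. 18.]
offset cm [0.05 0.29 6.76]
  yaw 104 twist [-0.007  0.002  0.001]
  yaw 284 twist [-3.000e-03 -1.100e-02 -3.141e+00]
```

View pics/s14c.png

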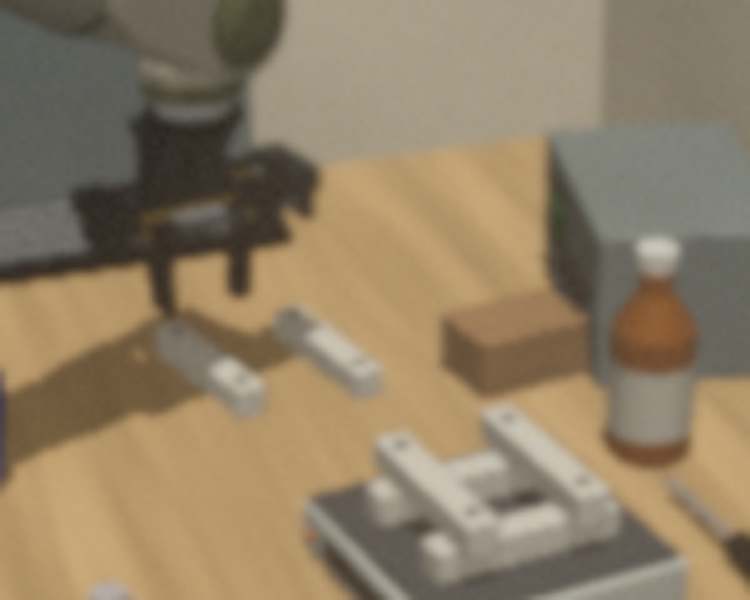

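View pics/t14c.png

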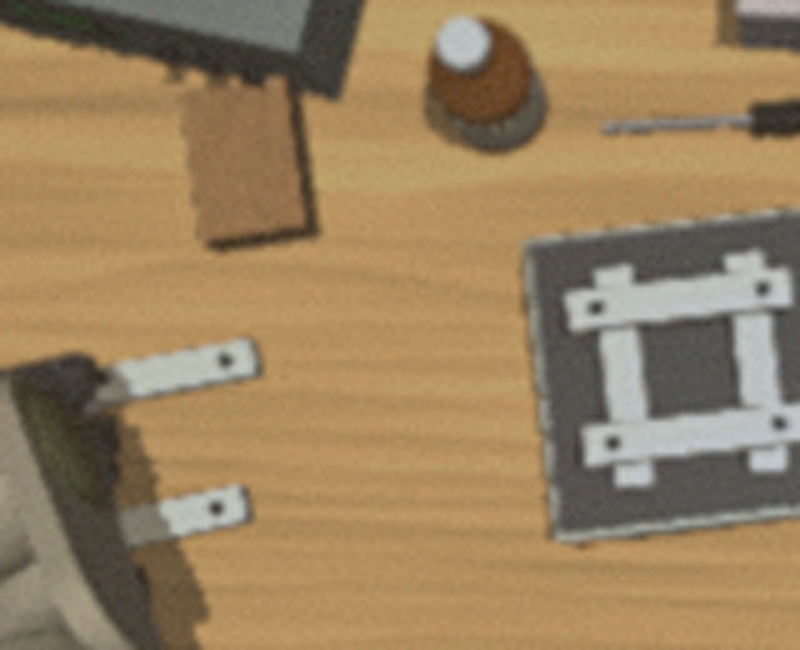

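>>> jog_arm(
  deltas=[
    {"offset":[0,0,3],"twist":[0,0,0],"grip":0.4},
    {"offset":[0,0,3],"twist":[0,0,0],"grip":0.4},
    {"offset":[0,0,0.2],"twist":[0,0,0],"grip":0.4},
    {"offset":[0,0,0],"twist":[0,0,0],"grip":0.4},
    {"offset":[0,0,0],"twist":[0,0,0],"grip":0.4},
  ],
)

```text
t: 31.7
eef_pos: [468.3, 433.5, 15.8]
ee_rot: [179.8, -0.1, 104.0]
force: [-0.1, 0.3, 1.2]
width: 53.1
```

>>> jog_arm(
  deltas=[
    {"offset":[0,0,0.9],"twist":[0,0,0],"grip":0.4},
    {"offset":[0,0,0],"twist":[0,0,0],"grip":0.5},
    {"offset":[0,0,0],"twist":[0,0,0],"grip":0.9},
    {"offset":[0,0,0],"twist":[0,0,0],"grip":0.9},
    {"offset":[0,0,0],"twist":[0,0,0],"grip":0.9},
    {"offset":[0,0,0],"twist":[0,0,0],"grip":0.9},
  ],
)

```text
t: 32.3
eef_pos: [467.3, 433.0, 4.5]
ee_rot: [180.0, -0.0, 104.0]
force: [0.5, -0.3, 0.5]
width: 23.4
```

>>> jog_arm(
  deltas=[
    {"offset":[0,0,-2],"twist":[0,0,0],"grip":0.9},
    {"offset":[0,0,-4],"twist":[0,0,0],"grip":0.9},
    {"offset":[0,0,-5],"twist":[0,0,0],"grip":0.9},
    {"offset":[0,0,-4],"twist":[0,0,0],"grip":0.9},
    {"offset":[-4.63,0.14,0],"twist":[0,0,0],"grip":0.9},
    {"offset":[-4.63,0.14,0],"twist":[0,0,0],"grip":0.9},
    {"offset":[-4.63,0.14,0],"twist":[0,0,0],"grip":0.9},
    {"offset":[-4.63,0.14,0],"twist":[0,0,0],"grip":0.9},
    {"offset":[-4.63,0.14,0],"twist":[0,0,0],"grip":0.9},
    {"offset":[-4.63,0.14,0],"twist":[0,0,0],"grip":0.9},
    {"offset":[-4.63,0.14,0],"twist":[0,0,0],"grip":0.9},
    {"offset":[-4.63,0.14,0],"twist":[0,0,0],"grip":0.9},
  ],
)

```text
t: 33.5
eef_pos: [567.7, 74.4, 153.9]
ee_rot: [-180.0, -0.0, 104.0]
force: [1.0, 0.7, -2.8]
width: 23.6
```

>>> jog_arm(
  deltas=[
    {"offset":[-4.63,0.14,0],"twist":[0,0,0],"grip":0.9},
    {"offset":[0,0,0],"twist":[0,0,0.14],"grip":0.9},
    {"offset":[0,0,0],"twist":[0,0,0.14],"grip":0.9},
    {"offset":[0,0,0],"twist":[0,0,0.14],"grip":0.9},
    {"offset":[0,0,0],"twist":[0,0,0.14],"grip":0.9},
    {"offset":[0,0,0],"twist":[0,0,0.14],"grip":0.9},
    {"offset":[0,0,0],"twist":[0,0,0.14],"grip":0.9},
    {"offset":[0,0,0],"twist":[0,0,0.14],"grip":0.9},
    {"offset":[0,0,0],"twist":[0,0,0.14],"grip":0.9},
    {"offset":[0,0,0],"twist":[0,0,0.14],"grip":0.9},
    {"offset":[0,0,0],"twist":[0,0,0.14],"grip":0.9},
    {"offset":[0,0,0],"twist":[0,0,0.14],"grip":0.9},
  ],
)

```text
t: 34.7
eef_pos: [580.0, 31.8, 153.7]
ee_rot: [-180.0, 0.1, 15.5]
force: [-0.5, 0.1, -3.7]
width: 23.8
```

>>> jog_arm(
  deltas=[
    {"offset":[0,0,0],"twist":[0,0,0.136],"grip":0.9},
    {"offset":[0,0,0],"twist":[0,0,0],"grip":0.9},
  ],
)

```text
t: 34.9
eef_pos: [580.1, 31.7, 153.8]
ee_rot: [-180.0, 0.1, 7.9]
force: [-0.6, 0.3, -2.6]
width: 23.3
```

Run:
```python
from h import *
rel((580.5,31.7,97.5),8)
im=img('side','s15'); crop(im,200,110,130,110,6,'s15c')
```

```text
t 34.9 tcp [580.1  31.7 153.8] rot [-1.7998e+02  6.0000e-02  7.9400e+00] w 23.3 F [-0.6  0.3 -2.6] q [-8. 29. 82.  0. 68. 74.]
offset cm [0.05 0.01 5.63]
  yaw 8 twist [-0.     0.001 -0.001]
  yaw 188 twist [2.000e-03 0.000e+00 3.141e+00]
```

View pics/s15c.png

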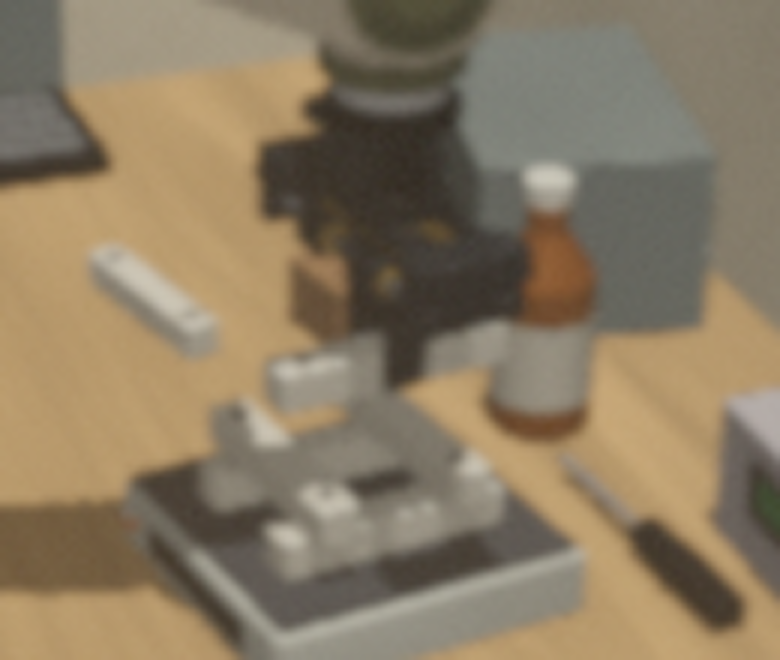

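>>> jog_arm(
  deltas=[
    {"offset":[0,0,2.5],"twist":[0,0,0],"grip":0.9},
    {"offset":[0,0,1.8],"twist":[0,0,0],"grip":0.9},
    {"offset":[0,0,0.7],"twist":[0,0,0],"grip":0.9},
    {"offset":[0,0,0.3],"twist":[0,0,0],"grip":0.9},
    {"offset":[0,0,0],"twist":[0,0,0],"grip":0.9},
    {"offset":[0,0,0],"twist":[0,0,0],"grip":0.9},
  ],
)

```text
t: 35.55
eef_pos: [580.8, 31.6, 102.1]
ee_rot: [180.0, -0.1, 8.0]
force: [-0.2, -0.4, -3.0]
width: 23.7
```

>>> jog_arm(
  deltas=[
    {"offset":[0,0,0.2],"twist":[0,0,0],"grip":0.9},
    {"offset":[0,0,0],"twist":[0,0,0],"grip":0.9},
    {"offset":[0,0,0],"twist":[0,0,0],"grip":0.9},
  ],
)

```text
t: 35.85
eef_pos: [580.4, 31.7, 99.4]
ee_rot: [180.0, -0.0, 8.0]
force: [-0.7, -0.2, -2.9]
width: 23.6
```

>>> jog_arm(
  deltas=[
    {"offset":[0,0,0.15],"twist":[0,0,0],"grip":0.9},
    {"offset":[0,0,0.1],"twist":[0,0,0],"grip":0.9},
    {"offset":[0,0,0],"twist":[0,0,0],"grip":0.9},
  ],
)

```text
t: 36.15
eef_pos: [580.5, 31.6, 97.5]
ee_rot: [180.0, -0.0, 8.0]
force: [-2.9, -0.3, 4.1]
width: 23.4
```

>>> jog_arm(
  deltas=[
    {"offset":[0,0,0],"twist":[0,0,0],"grip":0.45},
    {"offset":[0,0,0],"twist":[0,0,0],"grip":0.4},
    {"offset":[0,0,-0.5],"twist":[0,0,0],"grip":0.4},
    {"offset":[0,0,-2.5],"twist":[0,0,0],"grip":0.4},
    {"offset":[0,0,-3],"twist":[0,0,0],"grip":0.4},
    {"offset":[0.46,-4.43,0],"twist":[0,0,0],"grip":0.4},
    {"offset":[0.46,-4.43,0],"twist":[0,0,0],"grip":0.4},
    {"offset":[0.46,-4.43,0],"twist":[0,0,0],"grip":0.4},
    {"offset":[0.46,-4.43,0],"twist":[0,0,0],"grip":0.4},
    {"offset":[0.46,-4.43,0],"twist":[0,0,0],"grip":0.4},
    {"offset":[0.46,-4.43,0],"twist":[0,0,0],"grip":0.4},
    {"offset":[0.46,-4.43,0],"twist":[0,0,0],"grip":0.4},
  ],
)

```text
t: 37.35
eef_pos: [568.7, 345.1, 157.2]
ee_rot: [-180.0, -0.0, 8.0]
force: [0.0, -0.8, 0.4]
width: 52.7
```

>>> jog_arm(
  deltas=[
    {"offset":[0.46,-4.43,0],"twist":[0,0,0],"grip":0.4},
    {"offset":[0.46,-4.43,0],"twist":[0,0,0],"grip":0.4},
    {"offset":[0,0,0],"twist":[0,0,-0.137],"grip":0.4},
    {"offset":[0,0,0],"twist":[0,0,-0.137],"grip":0.4},
    {"offset":[0,0,0],"twist":[0,0,-0.137],"grip":0.4},
    {"offset":[0,0,0],"twist":[0,0,-0.137],"grip":0.4},
    {"offset":[0,0,0],"twist":[0,0,-0.137],"grip":0.4},
    {"offset":[0,0,0],"twist":[0,0,-0.137],"grip":0.4},
    {"offset":[0,0,0],"twist":[0,0,-0.137],"grip":0.4},
    {"offset":[0,0,0],"twist":[0,0,-0.137],"grip":0.4},
    {"offset":[0,0,0],"twist":[0,0,-0.137],"grip":0.4},
    {"offset":[0,0,0],"twist":[0,0,-0.137],"grip":0.4},
  ],
)

```text
t: 38.55
eef_pos: [565.9, 432.3, 157.0]
ee_rot: [180.0, -0.0, 86.8]
force: [-0.3, 0.6, -0.2]
width: 52.7
```

>>> jog_arm(
  deltas=[
    {"offset":[0,0,4],"twist":[0,0,-0.137],"grip":0.4},
    {"offset":[0,0,4],"twist":[0,0,-0.137],"grip":0.4},
    {"offset":[0,0,0],"twist":[0,0,0],"grip":0.4},
    {"offset":[0,0,0],"twist":[0,0,0],"grip":0.4},
  ],
)

```text
t: 38.95
eef_pos: [566.1, 432.4, 77.8]
ee_rot: [180.0, -0.0, 102.0]
force: [-0.6, 1.1, 0.9]
width: 52.9
```

Run:
```python
from h import *
rel((566.5,432,4),102)
im=img('side','s16'); crop(im,160,90,150,120,5,'s16c')
im=img('top','t16'); crop(im,90,100,190,140,4,'t16c')
```

```text
t 38.95 tcp [566.1 432.4  77.8] rot [ 1.7998e+02 -1.0000e-02  1.0199e+02] w 52.9 F [-0.6  1.1  0.9] q [28. 50. 58.  0. 72. 16.]
offset cm [-0.05  0.03  7.38]
  yaw 102 twist [ 0. -0. -0.]
  yaw 282 twist [-0.000e+00 -1.000e-03  3.141e+00]
```

View pics/s16c.png

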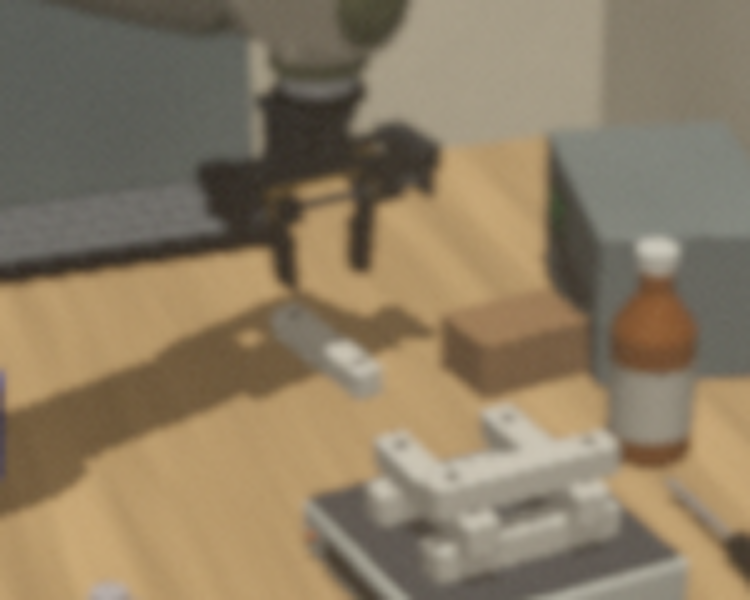

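View pics/t16c.png

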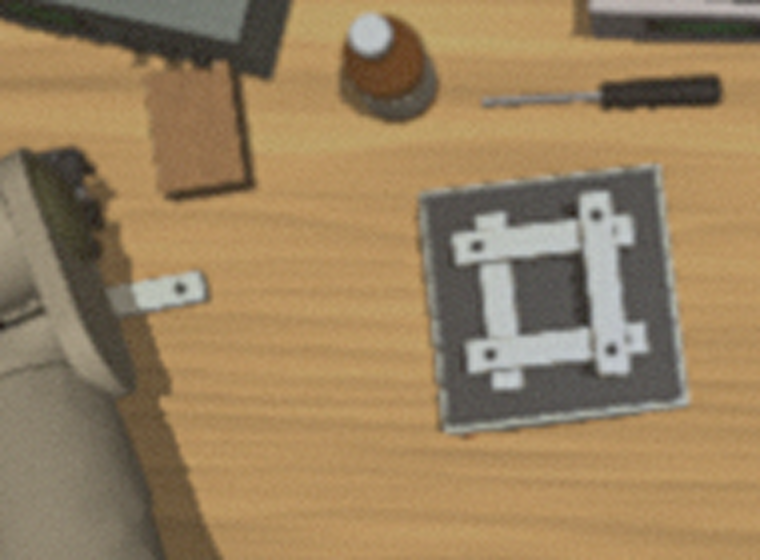

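>>> jog_arm(
  deltas=[
    {"offset":[-0.05,0,3],"twist":[0,0,0],"grip":0.4},
    {"offset":[0,0,3],"twist":[0,0,0],"grip":0.4},
    {"offset":[0,0,0.6],"twist":[0,0,0],"grip":0.4},
    {"offset":[0,0,0],"twist":[0,0,0],"grip":0.4},
    {"offset":[0,0,0],"twist":[0,0,0],"grip":0.4},
  ],
)

```text
t: 39.55
eef_pos: [567.0, 432.4, 13.4]
ee_rot: [179.8, -0.1, 102.2]
force: [-0.1, -0.4, 0.1]
width: 53.1
```

>>> jog_arm(
  deltas=[
    {"offset":[0,0,0.7],"twist":[0,0,0],"grip":0.4},
    {"offset":[0,0,0],"twist":[0,0,0],"grip":0.5},
    {"offset":[0,0,0],"twist":[0,0,0],"grip":0.9},
    {"offset":[0,0,0],"twist":[0,0,0],"grip":0.9},
    {"offset":[0,0,0],"twist":[0,0,0],"grip":0.9},
    {"offset":[0,0,0],"twist":[0,0,0],"grip":0.9},
  ],
)

```text
t: 40.15
eef_pos: [566.1, 431.8, 4.0]
ee_rot: [180.0, -0.0, 102.2]
force: [0.8, -0.3, -0.1]
width: 23.5
```

>>> jog_arm(
  deltas=[
    {"offset":[0,0,-2],"twist":[0,0,0],"grip":0.9},
    {"offset":[0,0,-4],"twist":[0,0,0],"grip":0.9},
    {"offset":[0,0,-5],"twist":[0,0,0],"grip":0.9},
    {"offset":[0,0,-4.3],"twist":[0,0,0],"grip":0.9},
    {"offset":[-4.42,-0.92,0],"twist":[0,0,0],"grip":0.9},
    {"offset":[-4.42,-0.92,0],"twist":[0,0,0],"grip":0.9},
    {"offset":[-4.42,-0.92,0],"twist":[0,0,0],"grip":0.9},
    {"offset":[-4.42,-0.92,0],"twist":[0,0,0],"grip":0.9},
    {"offset":[-4.42,-0.92,0],"twist":[0,0,0],"grip":0.9},
    {"offset":[-4.42,-0.92,0],"twist":[0,0,0],"grip":0.9},
    {"offset":[-4.42,-0.92,0],"twist":[0,0,0],"grip":0.9},
  ],
)

```text
t: 41.25
eef_pos: [567.8, 114.0, 156.4]
ee_rot: [-180.0, -0.0, 102.2]
force: [0.8, 0.2, -3.1]
width: 23.5
```

>>> jog_arm(
  deltas=[
    {"offset":[0,0,0],"twist":[0,0,0.137],"grip":0.9},
    {"offset":[0,0,0],"twist":[0,0,0.137],"grip":0.9},
    {"offset":[0,0,0],"twist":[0,0,0.137],"grip":0.9},
    {"offset":[0,0,0],"twist":[0,0,0.137],"grip":0.9},
    {"offset":[0,0,0],"twist":[0,0,0.137],"grip":0.9},
    {"offset":[0,0,0],"twist":[0,0,0.137],"grip":0.9},
    {"offset":[0,0,0],"twist":[0,0,0.137],"grip":0.9},
    {"offset":[0,0,0],"twist":[0,0,0.137],"grip":0.9},
    {"offset":[0,0,0],"twist":[0,0,0.137],"grip":0.9},
    {"offset":[0,0,0],"twist":[0,0,0.137],"grip":0.9},
    {"offset":[0,0,0],"twist":[0,0,0.137],"grip":0.9},
    {"offset":[0,0,0],"twist":[0,0,0.137],"grip":0.9},
  ],
)

```text
t: 42.45
eef_pos: [568.0, 115.7, 156.3]
ee_rot: [-180.0, 0.1, 7.7]
force: [-0.2, 1.1, -2.6]
width: 23.4
```

>>> jog_arm(
  deltas=[
    {"offset":[0,0,0],"twist":[0,0,0],"grip":0.9},
  ],
)

```text
t: 42.55
eef_pos: [568.1, 115.7, 156.4]
ee_rot: [-180.0, 0.1, 7.9]
force: [0.1, 0.1, -3.1]
width: 23.3
```

Run:
```python
from h import *
rel((568.7,115.9,97.0),8)
im=img('side','s17'); crop(im,200,110,130,110,6,'s17c')
```

```text
t 42.55 tcp [568.1 115.7 156.4] rot [-1.7999e+02  5.0000e-02  7.9400e+00] w 23.3 F [ 0.1  0.1 -3.1] q [-0. 29. 82.  0. 69. 82.]
offset cm [ 0.07 -0.01  5.94]
  yaw 8 twist [-0.     0.001 -0.001]
  yaw 188 twist [1.000e-03 0.000e+00 3.141e+00]
```

View pics/s17c.png

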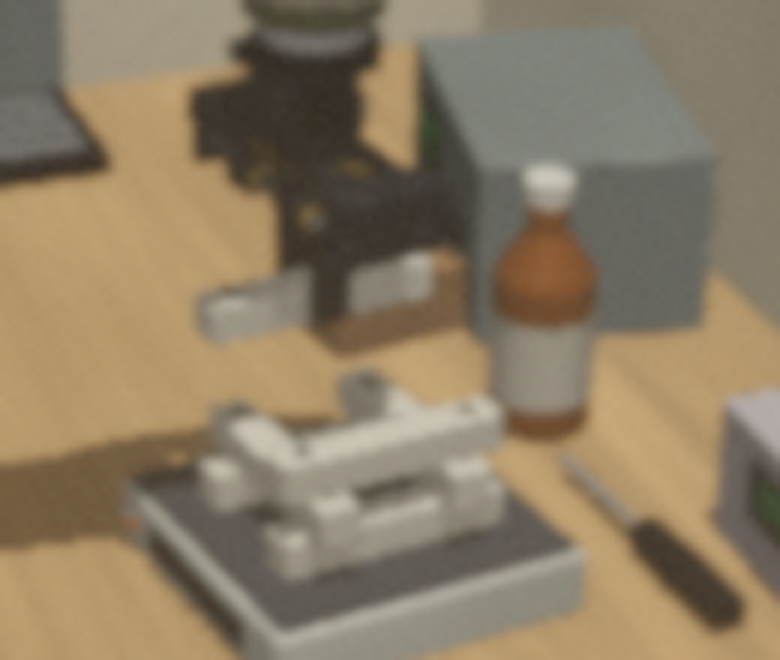

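>>> jog_arm(
  deltas=[
    {"offset":[0.05,0,2.5],"twist":[0,0,0],"grip":0.9},
    {"offset":[0,0,2],"twist":[0,0,0],"grip":0.9},
    {"offset":[0,0,0.8],"twist":[0,0,0],"grip":0.9},
    {"offset":[0,0,0.3],"twist":[0,0,0],"grip":0.9},
    {"offset":[0,0,0],"twist":[0,0,0],"grip":0.9},
    {"offset":[0,0,0.2],"twist":[0,0,0],"grip":0.9},
    {"offset":[0,0,0],"twist":[0,0,0],"grip":0.9},
    {"offset":[0,0,0],"twist":[0,0,0],"grip":0.9},
  ],
)

```text
t: 43.4
eef_pos: [569.0, 115.8, 99.2]
ee_rot: [180.0, -0.0, 8.0]
force: [-0.6, 1.3, -2.8]
width: 23.5
```

>>> jog_arm(
  deltas=[
    {"offset":[0,0,0.15],"twist":[0,0,0],"grip":0.9},
    {"offset":[0,0,0.1],"twist":[0,0,0],"grip":0.9},
    {"offset":[0,0,0],"twist":[0,0,0],"grip":0.9},
  ],
)

```text
t: 43.7
eef_pos: [569.0, 115.8, 97.0]
ee_rot: [180.0, -0.0, 8.0]
force: [-2.5, -0.2, 4.4]
width: 23.5
```

>>> jog_arm(
  deltas=[
    {"offset":[0,0,0],"twist":[0,0,0],"grip":0.45},
    {"offset":[0,0,0],"twist":[0,0,0],"grip":0.4},
    {"offset":[0,0,-0.5],"twist":[0,0,0],"grip":0.4},
    {"offset":[0,0,-2.5],"twist":[0,0,0],"grip":0.4},
    {"offset":[0,0,-4.5],"twist":[0,0,0],"grip":0.4},
    {"offset":[-2.4,4.14,0],"twist":[0,0,0],"grip":0.5},
    {"offset":[-2.4,4.14,0],"twist":[0,0,0],"grip":0.5},
    {"offset":[-2.4,4.14,0],"twist":[0,0,0],"grip":0.5},
    {"offset":[-2.4,4.14,0],"twist":[0,0,0],"grip":0.5},
  ],
)

```text
t: 44.6
eef_pos: [496.0, -63.0, 171.7]
ee_rot: [180.0, -0.0, 8.0]
force: [1.4, -1.2, -0.6]
width: 44.0
```

Run:
```python
from h import *
rel((443,-194.5,150),116)
im=img('top','t18'); crop(im,170,100,200,150,4,'t18c')
crop(im,280,180,60,60,12,'t18k')
im=img('side','s18'); crop(im,200,110,150,190,4,'s18c')
```

```text
t 44.6 tcp [496.  -63.  171.7] rot [ 1.7997e+02 -4.0000e-02  8.0400e+00] w 44.0 F [ 1.4 -1.2 -0.6] q [-21.  18.  96.  -0.  66.  61.]
offset cm [-7.09 12.27  2.17]
  yaw 116 twist [ 1.000e-03 -0.000e+00 -1.884e+00]
  yaw 296 twist [-0.000e+00 -1.000e-03  1.257e+00]
```

View pics/t18c.png

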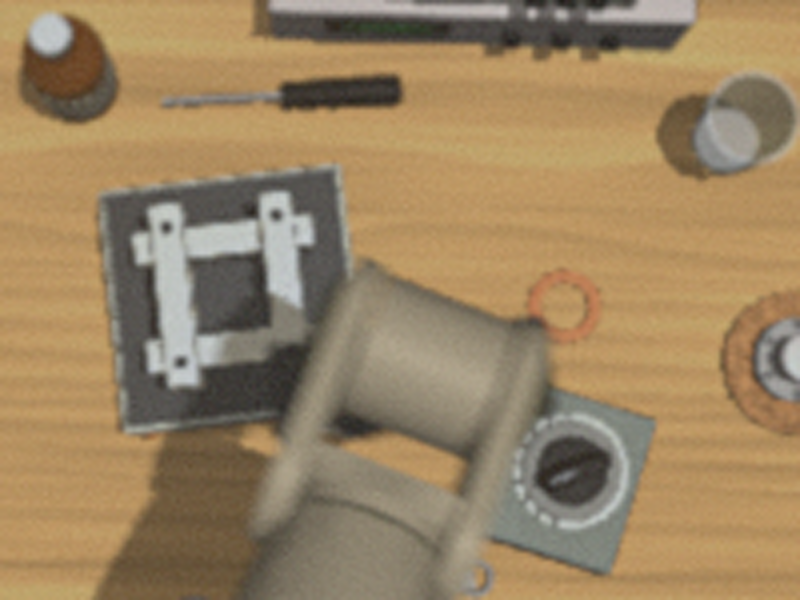

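View pics/t18k.png

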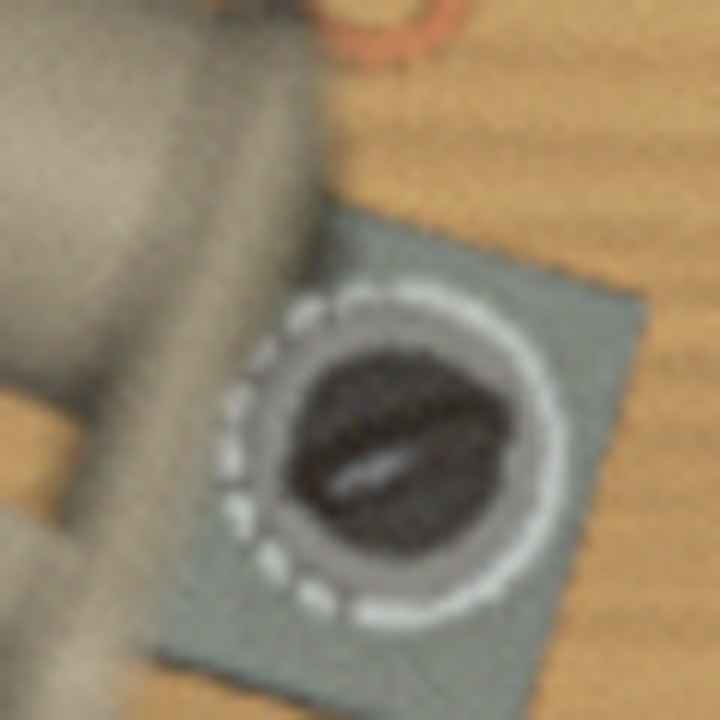

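View pics/s18c.png

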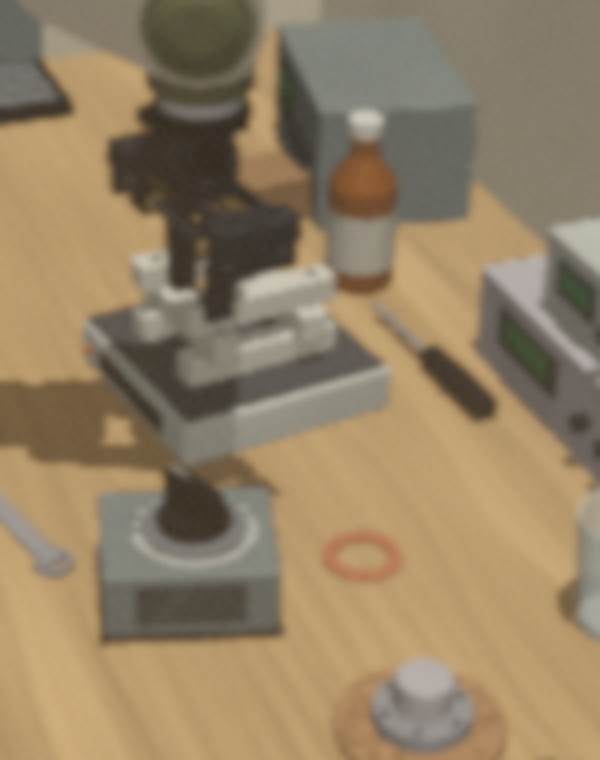

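Run:
```python
from h import *
o=(280,180);s=12
print('ring c z60',px2w('top',cc([(395,455)],o,s),60), 'disc z72',px2w('top',cc([(400,453)],o,s),72))
for a,b in (((333,490),(410,460)),((315,490),(510,405))):
    w=px2w('top',cc([a,b],o,s),104); d=w[1]-w[0]; print(w.round(1),np.linalg.norm(d),np.degrees(np.arctan2(d[1],d[0])))
for f in ((200,110),):
    print(((w2px('side',[(443,-194.5,104),(437,-196,60),(440,-196,104)])-f)*4).round(0))
```

```text
ring c z60 [[ 441.2571585  -199.20082104   60.        ]] disc z72 [[ 441.69082159 -198.66737765   72.        ]]
[[ 431.5 -176.7  104. ]
 [ 439.6 -196.3  104. ]] 21.25332353192996 -67.60335320726388
[[ 431.4 -172.1  104. ]
 [ 454.3 -221.9  104. ]] 54.78576379181825 -65.36513890392435
[[189. 475.]
 [182. 527.]
 [186. 477.]]
```

>>> jog_arm(
  deltas=[
    {"offset":[-2.4,4.14,0],"twist":[0,0,0],"grip":0.5},
    {"offset":[-2.4,4.14,0],"twist":[0,0,0],"grip":0.5},
    {"offset":[-2.4,4.14,0],"twist":[0,0,0],"grip":0.5},
    {"offset":[0,0,0],"twist":[0,0,-0.143],"grip":0.5},
    {"offset":[0,0,0],"twist":[0,0,-0.143],"grip":0.5},
    {"offset":[0,0,0],"twist":[0,0,-0.143],"grip":0.5},
    {"offset":[0,0,0],"twist":[0,0,-0.143],"grip":0.5},
    {"offset":[0,0,0],"twist":[0,0,-0.143],"grip":0.5},
    {"offset":[0,0,0],"twist":[0,0,-0.143],"grip":0.5},
    {"offset":[0,0,0],"twist":[0,0,-0.143],"grip":0.5},
    {"offset":[0,0,0],"twist":[0,0,-0.143],"grip":0.5},
    {"offset":[0,0,0],"twist":[0,0,-0.143],"grip":0.5},
  ],
)

```text
t: 45.9
eef_pos: [443.4, -194.1, 171.5]
ee_rot: [180.0, 0.0, 82.1]
force: [-0.2, 0.2, 0.0]
width: 44.1
```

>>> jog_arm(
  deltas=[
    {"offset":[0,0,0],"twist":[0,0,-0.143],"grip":0.5},
    {"offset":[0,0,0],"twist":[0,0,-0.143],"grip":0.5},
    {"offset":[0,0,2],"twist":[0,0,-0.143],"grip":0.5},
    {"offset":[0,0,2],"twist":[0,0,-0.143],"grip":0.5},
    {"offset":[0,0,0],"twist":[0,0,0],"grip":0.5},
    {"offset":[0,0,0],"twist":[0,0,0],"grip":0.5},
  ],
)

```text
t: 46.5
eef_pos: [443.4, -194.4, 131.8]
ee_rot: [180.0, 0.0, 114.3]
force: [-0.6, -0.7, 0.6]
width: 44.1
```

Run:
```python
from h import *
rel((442,-197.5,82),114.5)
im=img('side','s19'); crop(im,200,180,130,110,6,'s19c')
```

```text
t 46.5 tcp [ 443.4 -194.4  131.8] rot [1.7999e+02 1.0000e-02 1.1433e+02] w 44.1 F [-0.6 -0.7  0.6] q [-38.  20. 101.   0.  60. -62.]
offset cm [-0.23 -0.25  4.98]
  yaw 114.5 twist [ 0.     0.    -0.003]
  yaw 294.5 twist [ 0.    -0.     3.139]
```

View pics/s19c.png

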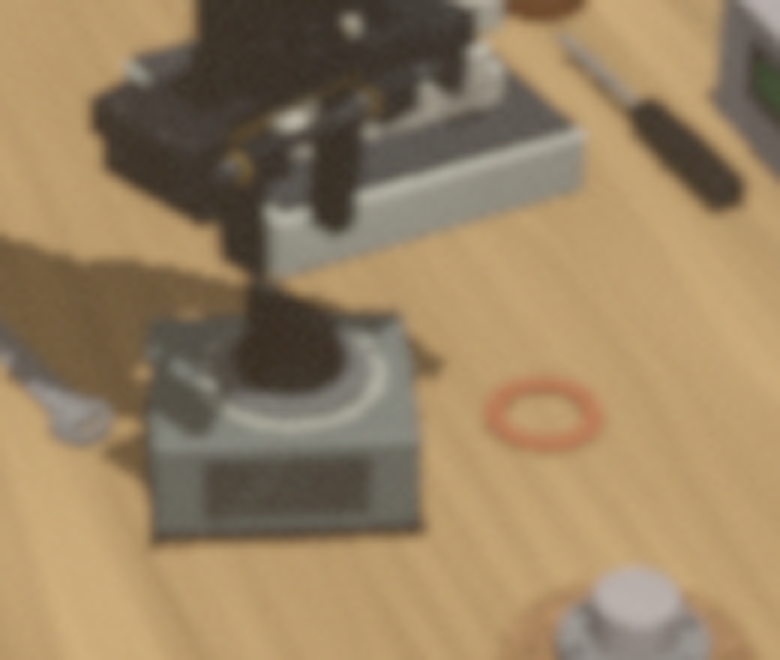

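>>> jog_arm(
  deltas=[
    {"offset":[-0.2,-0.2,2],"twist":[0,0,0],"grip":0.5},
    {"offset":[0,0,1.5],"twist":[0,0,0],"grip":0.5},
    {"offset":[0,0,1.2],"twist":[0,0,0],"grip":0.5},
    {"offset":[0,0,0],"twist":[0,0,0],"grip":0.5},
    {"offset":[0,0,0],"twist":[0,0,0],"grip":0.7},
    {"offset":[0,0,0],"twist":[0,0,0],"grip":0.9},
    {"offset":[0,0,0],"twist":[0,0,0],"grip":0.95},
    {"offset":[0,0,0],"twist":[0,0,0],"grip":0.95},
    {"offset":[0,0,0],"twist":[0,0,0],"grip":0.95},
  ],
  grip_force=25,
)

```text
t: 47.45
eef_pos: [442.5, -197.2, 84.7]
ee_rot: [179.9, 0.1, 114.5]
force: [3.3, 2.4, 1.8]
width: 13.9
```

>>> jog_arm(
  deltas=[
    {"offset":[0,0,0],"twist":[0,0,0.1],"grip":0.95},
    {"offset":[0,0,0],"twist":[0,0,0.1],"grip":0.95},
    {"offset":[0,0,0],"twist":[0,0,0.1],"grip":0.95},
    {"offset":[0,0,0],"twist":[0,0,0.1],"grip":0.95},
    {"offset":[0,0,0],"twist":[0,0,0.1],"grip":0.95},
    {"offset":[0,0,0],"twist":[0,0,0.1],"grip":0.95},
    {"offset":[0,0,0],"twist":[0,0,0.1],"grip":0.95},
    {"offset":[0,0,0],"twist":[0,0,0.1],"grip":0.95},
  ],
)

```text
t: 48.25
eef_pos: [443.3, -197.2, 84.7]
ee_rot: [179.8, -0.0, 68.4]
force: [9.8, 2.7, -1.0]
width: 14.0
```

Run:
```python
from h import *
rel((442,-197.5,82),114.5-149); print(bot.get_obs()['wrist_torque'])
```

```text
t 48.25 tcp [ 443.3 -197.2   84.7] rot [ 1.7979e+02 -5.0000e-02  6.8430e+01] w 14.0 F [ 9.8  2.7 -1. ] q [-38.  24. 103.   0.  53. -16.]
offset cm [-0.08 -0.11  0.27]
  yaw -34.5 twist [ 0.002 -0.004  1.796]
  yaw 145.5 twist [ 0.004  0.002 -1.345]
[ 0.55936965 -1.53695969  0.00212623]
```

>>> jog_arm(
  deltas=[
    {"offset":[0.05,0.1,0],"twist":[0,0,0.1],"grip":0.95},
    {"offset":[0,0,0],"twist":[0,0,0.1],"grip":0.95},
    {"offset":[0,0,0],"twist":[0,0,0.1],"grip":0.95},
    {"offset":[0,0,0],"twist":[0,0,0.1],"grip":0.95},
    {"offset":[0,0,0],"twist":[0,0,0.1],"grip":0.95},
    {"offset":[0,0,0],"twist":[0,0,0.1],"grip":0.95},
    {"offset":[0,0,0],"twist":[0,0,0.1],"grip":0.95},
    {"offset":[0,0,0],"twist":[0,0,0.1],"grip":0.95},
  ],
)

```text
t: 49.05
eef_pos: [444.2, -197.8, 84.7]
ee_rot: [179.8, -0.1, 22.6]
force: [6.6, -1.5, -2.5]
width: 13.5
```

>>> jog_arm(
  deltas=[
    {"offset":[0,0,0],"twist":[0,0,0.1],"grip":0.95},
    {"offset":[0,0,0],"twist":[0,0,0.1],"grip":0.95},
    {"offset":[0,0,0],"twist":[0,0,0.1],"grip":0.95},
    {"offset":[0,0,0],"twist":[0,0,0.1],"grip":0.95},
    {"offset":[0,0,0],"twist":[0,0,0.1],"grip":0.95},
    {"offset":[0,0,0],"twist":[0,0,0.1],"grip":0.95},
    {"offset":[0,0,0],"twist":[0,0,0.1],"grip":0.95},
  ],
)

```text
t: 49.75
eef_pos: [443.7, -198.1, 84.8]
ee_rot: [179.8, -0.1, -17.3]
force: [6.8, -1.8, -0.1]
width: 23.6
```

Run:
```python
from h import *
rel((442,-197.5,82),114.5-149); print(bot.get_obs()['wrist_torque'])
```

```text
t 49.75 tcp [ 443.7 -198.1   84.8] rot [ 1.7984e+02 -1.3000e-01 -1.7250e+01] w 23.6 F [ 6.8 -1.8 -0.1] q [-38.  24. 103.  -0.  53.  69.]
offset cm [-0.18 -0.01  0.28]
  yaw -34.5 twist [ 0.002 -0.003  0.301]
  yaw 145.5 twist [ 0.004  0.003 -2.841]
[-0.27860694 -0.96856994  1.86956886]
```

>>> jog_arm(
  deltas=[
    {"offset":[0,0,0],"twist":[0,0,0],"grip":0.95},
    {"offset":[0,0,0],"twist":[0,0,0],"grip":0.95},
  ],
)

```text
t: 49.95
eef_pos: [443.8, -198.1, 84.8]
ee_rot: [179.9, -0.2, -17.0]
force: [3.7, -3.6, 0.0]
width: 23.2
```

Run:
```python
from h import *
o=bot.get_obs(); print(o['force'],o['wrist_torque'],o['width'])
im=img('side','s20'); crop(im,200,170,100,100,7,'s20c')
im=img('top','t20'); crop(im,270,170,80,80,8,'t20c')
```

```text
[ 3.6804685  -3.62371437  0.02267628] [-0.4933526  -0.59848368  1.69253154] 23.248004929402622
```

View pics/s20c.png

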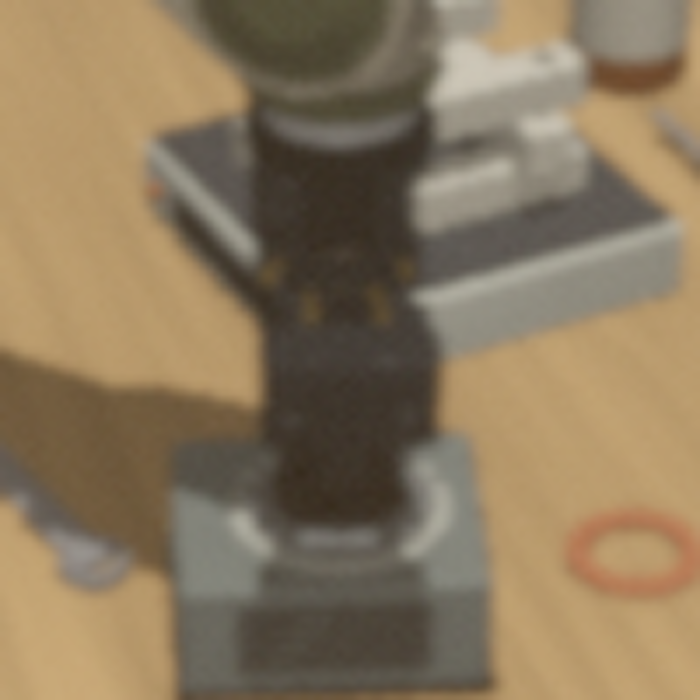

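View pics/t20c.png

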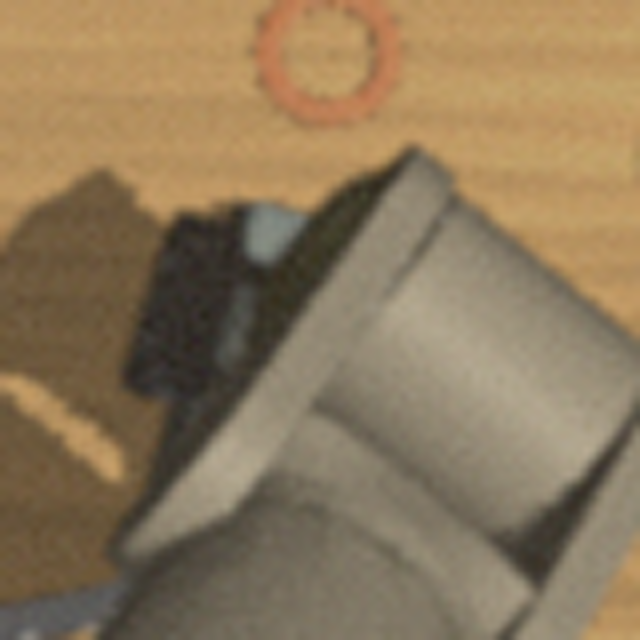

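>>> jog_arm(
  deltas=[
    {"offset":[0,0,0],"twist":[0,0,0],"grip":0.5},
    {"offset":[0,0,0],"twist":[0,0,0],"grip":0.5},
    {"offset":[0,0,0],"twist":[0,0,0],"grip":0.5},
    {"offset":[0,0,-2],"twist":[0,0,0],"grip":0.5},
    {"offset":[0,0,-4],"twist":[0,0,0],"grip":0.5},
    {"offset":[-4.0,0,0],"twist":[0,0,0],"grip":0.5},
    {"offset":[0,4.5,0],"twist":[0,0,0],"grip":0.5},
    {"offset":[0,4.5,0],"twist":[0,0,0],"grip":0.5},
    {"offset":[0,4.5,0],"twist":[0,0,0],"grip":0.5},
  ],
)

```text
t: 50.95
eef_pos: [363.9, -315.3, 144.4]
ee_rot: [-180.0, -0.0, -17.2]
force: [1.2, -0.1, -0.1]
width: 44.1
```

Run:
```python
from h import *
rel((442,-197.5,140))
im=img('side','s21'); crop(im,200,170,130,110,6,'s21c')
im=img('top','t21'); crop(im,270,170,80,80,8,'t21c')
```

```text
t 50.95 tcp [ 363.9 -315.3  144.4] rot [-179.99   -0.    -17.23] w 44.1 F [ 1.2 -0.1 -0.1] q [-55.  18. 101.   0.  61.  52.]
offset cm [  3.97 -13.57   0.45]
```

View pics/s21c.png

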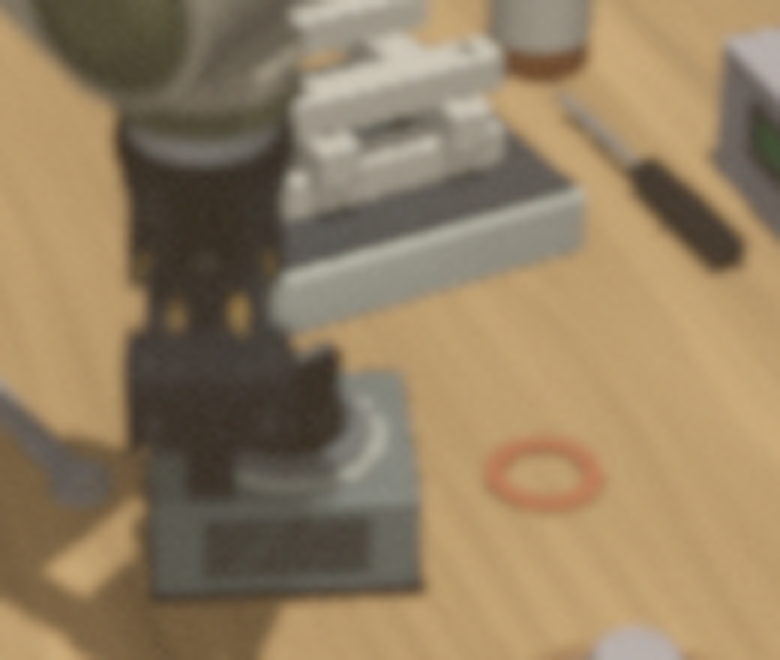

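View pics/t21c.png

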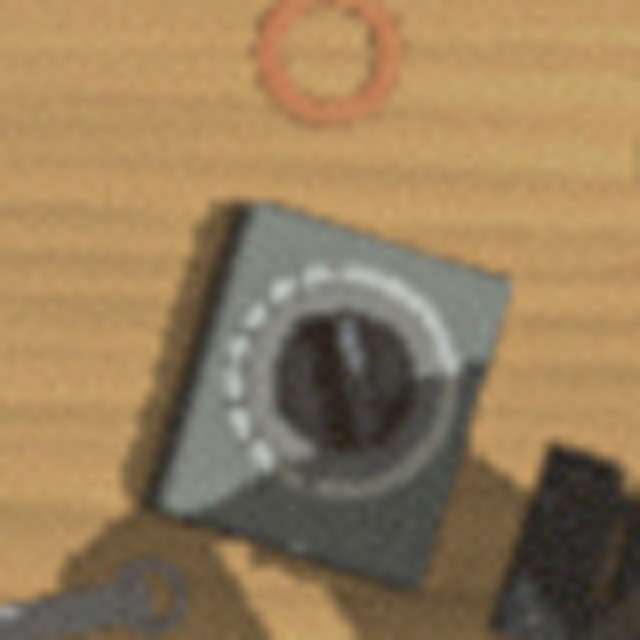

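Run:
```python
from h import *
im=cv2.imread('pics/t21.png'); crop(im,295,195,36,36,18,'t21k')
```

```text
(no output)
```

View pics/t21k.png

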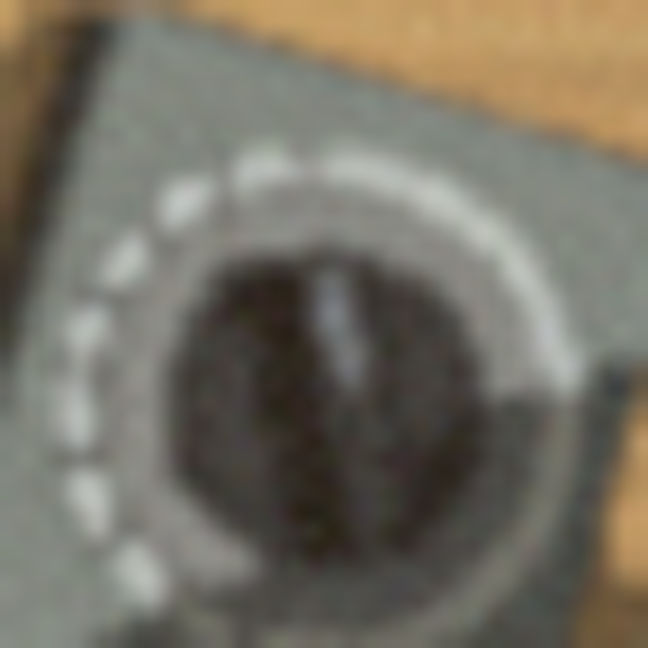

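>>> jog_arm(
  deltas=[
    {"offset":[0,-4.5,0],"twist":[0,0,0],"grip":0.5},
    {"offset":[0,-4.5,0],"twist":[0,0,0],"grip":0.5},
    {"offset":[0,-4.5,0],"twist":[0,0,0],"grip":0.5},
    {"offset":[4.0,0,0],"twist":[0,0,0],"grip":0.5},
    {"offset":[0,0,0],"twist":[0,0,-0.14],"grip":0.5},
    {"offset":[0,0,0],"twist":[0,0,-0.14],"grip":0.5},
    {"offset":[0,0,0],"twist":[0,0,-0.14],"grip":0.5},
    {"offset":[0,0,0],"twist":[0,0,-0.14],"grip":0.5},
    {"offset":[0,0,0],"twist":[0,0,0],"grip":0.5},
  ],
)

```text
t: 51.95
eef_pos: [442.9, -196.3, 144.1]
ee_rot: [-179.9, 0.0, 14.9]
force: [0.2, 0.1, -1.3]
width: 43.9
```

Run:
```python
from h import *
rel((443.3,-198,84),15)
```

```text
t 51.95 tcp [ 442.9 -196.3  144.1] rot [-1.7995e+02  2.0000e-02  1.4940e+01] w 43.9 F [ 0.2  0.1 -1.3] q [-38.  19. 100.   0.  61.  37.]
offset cm [0.   0.18 6.01]
  yaw 15 twist [-0.001  0.    -0.001]
  yaw 195 twist [1.00e-03 1.00e-03 3.14e+00]
```

>>> jog_arm(
  deltas=[
    {"offset":[0,0.15,2.5],"twist":[0,0,0],"grip":0.5},
    {"offset":[0,0,2],"twist":[0,0,0],"grip":0.5},
    {"offset":[0,0,1.4],"twist":[0,0,0],"grip":0.5},
    {"offset":[0,0,0],"twist":[0,0,0],"grip":0.5},
    {"offset":[0,0,0],"twist":[0,0,0],"grip":0.7},
    {"offset":[0,0,0],"twist":[0,0,0],"grip":0.9},
    {"offset":[0,0,0],"twist":[0,0,0],"grip":0.95},
    {"offset":[0,0,0],"twist":[0,0,0],"grip":0.95},
    {"offset":[0,0,0],"twist":[0,0,0],"grip":0.95},
  ],
  grip_force=40,
)

```text
t: 52.85
eef_pos: [443.5, -198.3, 85.7]
ee_rot: [-180.0, -0.0, 14.8]
force: [-1.0, 3.2, 5.9]
width: 13.6
```

Run:
```python
from h import *
rel((443.3,-198,84),15); print(bot.get_obs()['wrist_torque'])
```

```text
t 52.85 tcp [ 443.5 -198.3   85.7] rot [-1.7999e+02 -2.0000e-02  1.4810e+01] w 13.6 F [-1.   3.2  5.9] q [-38.  24. 103.   0.  53.  37.]
offset cm [-0.01 -0.04  0.17]
  yaw 15 twist [-0.    -0.    -0.003]
  yaw 195 twist [-1.000e-03  0.000e+00  3.138e+00]
[ 0.60803843  0.11420684 -0.00668288]
```

>>> jog_arm(
  deltas=[
    {"offset":[0,0,0],"twist":[0,0,0.05],"grip":0.95},
    {"offset":[0,0,0],"twist":[0,0,0.05],"grip":0.95},
    {"offset":[0,0,0],"twist":[0,0,0.05],"grip":0.95},
    {"offset":[0,0,0],"twist":[0,0,0],"grip":0.95},
  ],
)

```text
t: 53.25
eef_pos: [443.3, -198.4, 85.7]
ee_rot: [180.0, 0.0, 6.3]
force: [-1.8, 3.5, 5.8]
width: 15.0
```

Run:
```python
from h import *
rel((443.3,-198,84),15); print(bot.get_obs()['wrist_torque'])
```

```text
t 53.25 tcp [ 443.3 -198.4   85.7] rot [1.7998e+02 4.0000e-02 6.3200e+00] w 15.0 F [-1.8  3.5  5.8] q [-38.  24. 103.  -0.  53.  46.]
offset cm [ 0.   -0.04  0.17]
  yaw 15 twist [ 0.     0.001 -0.152]
  yaw 195 twist [ 1.00e-03 -1.00e-03  2.99e+00]
[0.50731042 0.27277253 1.12325192]
```

>>> jog_arm(
  deltas=[
    {"offset":[0,0,0],"twist":[0,0,0.08],"grip":0.95},
    {"offset":[0,0,0],"twist":[0,0,0.0],"grip":0.95},
    {"offset":[0,0,0],"twist":[0,0,0.0],"grip":0.95},
    {"offset":[0,0,0],"twist":[0,0,0],"grip":0.5},
    {"offset":[0,0,0],"twist":[0,0,0],"grip":0.4},
    {"offset":[0,0,0],"twist":[0,0,0],"grip":0.4},
    {"offset":[0,0,-2],"twist":[0,0,0],"grip":0.4},
    {"offset":[0,0,-4],"twist":[0,0,0],"grip":0.4},
    {"offset":[0,0,-4],"twist":[0,0,0],"grip":0.4},
    {"offset":[-3,3,0],"twist":[0,0,0],"grip":0.4},
    {"offset":[-3,3,0],"twist":[0,0,0],"grip":0.4},
    {"offset":[-3,3,0],"twist":[0,0,0],"grip":0.4},
  ],
)

```text
t: 54.45
eef_pos: [355.0, -292.0, 185.4]
ee_rot: [180.0, -0.0, 1.7]
force: [0.8, 0.5, -0.6]
width: 52.7
```

>>> jog_arm(
  deltas=[
    {"offset":[-2,4,0],"twist":[0,0,0],"grip":0.4},
    {"offset":[-2,4,0],"twist":[0,0,0],"grip":0.4},
    {"offset":[-2,4,0],"twist":[0,0,0],"grip":0.4},
    {"offset":[-2,4,0],"twist":[0,0,0],"grip":0.4},
    {"offset":[0,0,0],"twist":[0,0,0],"grip":0.4},
    {"offset":[0,0,0],"twist":[0,0,0],"grip":0.4},
  ],
)

```text
t: 55.05
eef_pos: [280.3, -453.5, 184.8]
ee_rot: [-179.9, 0.0, 1.6]
force: [0.3, -0.1, 0.2]
width: 53.2
```

Run:
```python
from h import *
rel((443.3,-198,84),15)
im=img('top','t22'); crop(im,180,120,200,140,4,'t22c'); crop(im,295,195,36,36,18,'t22k')
im=img('side','s22'); crop(im,200,130,170,190,4,'s22c')
```

```text
t 55.05 tcp [ 280.3 -453.5  184.8] rot [-179.95    0.      1.56] w 53.2 F [ 0.3 -0.1  0.2] q [-71.  22.  89.   0.  69.  18.]
offset cm [ 16.99 -25.09  10.1 ]
  yaw 15 twist [-0.001 -0.    -0.235]
  yaw 195 twist [-0.000e+00  1.000e-03  2.907e+00]
```

View pics/t22c.png

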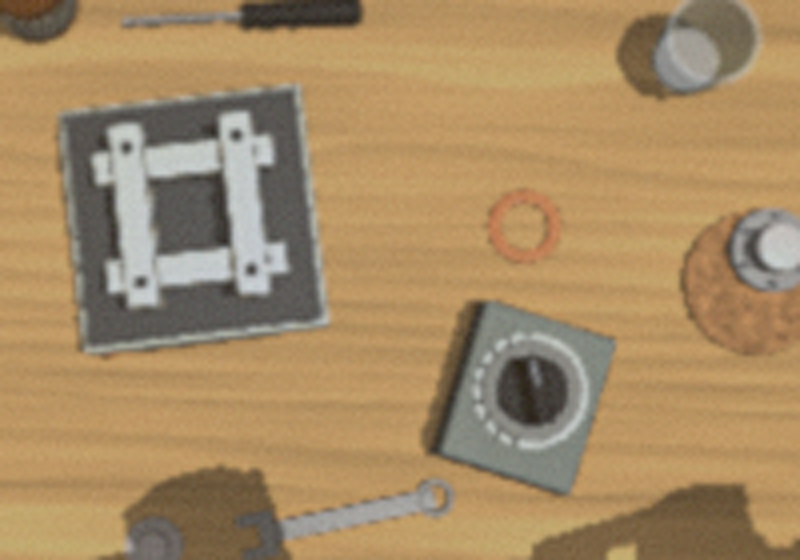

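View pics/t22k.png

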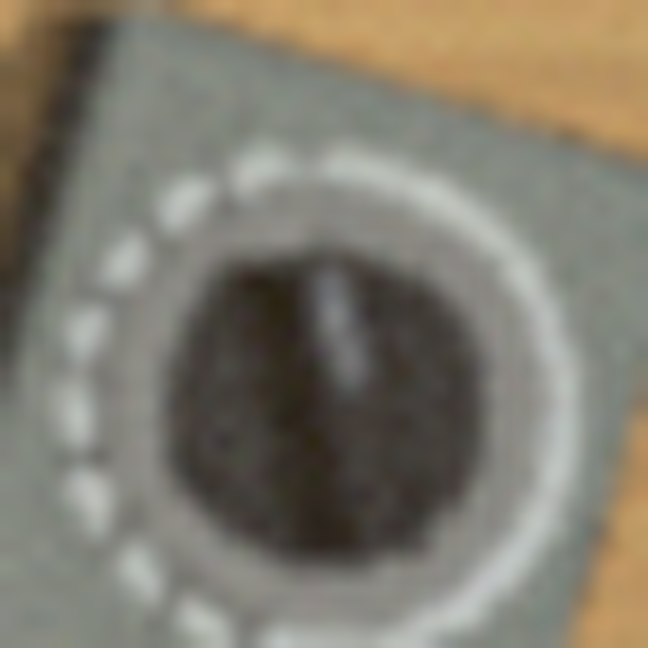

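View pics/s22c.png

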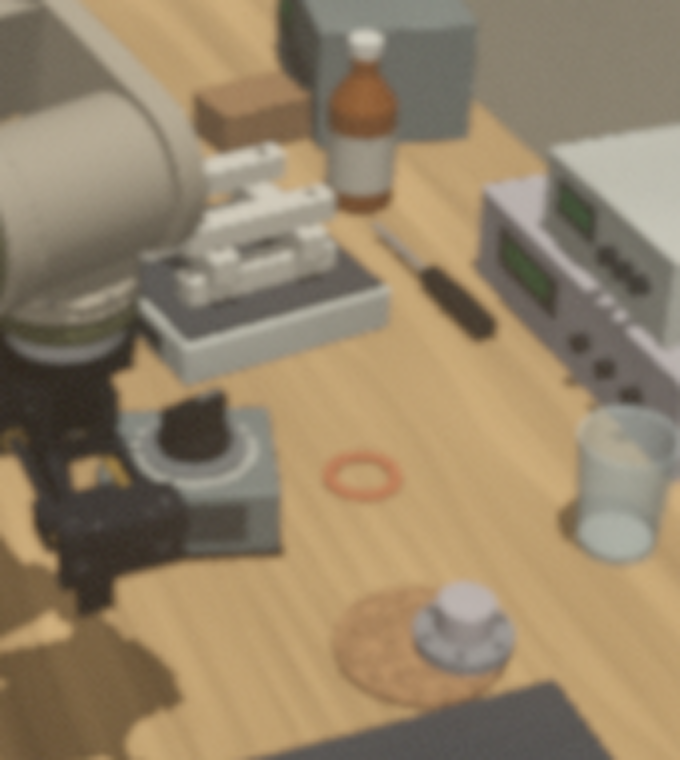

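Run:
```python
from h import *
im=cv2.imread('pics/t22.png'); crop(im,345,165,50,50,14,'t22f')
```

```text
(no output)
```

View pics/t22f.png

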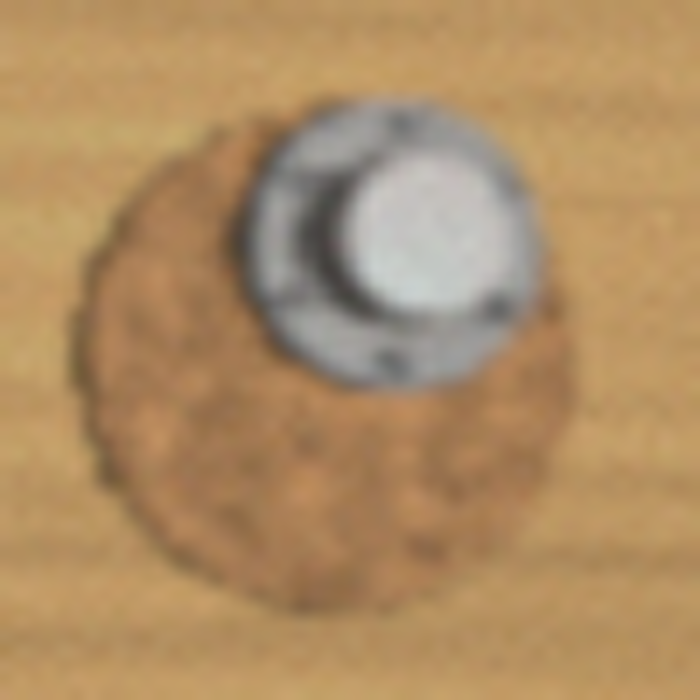

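Run:
```python
from h import *
o=(345,165);s=14
print('hub',px2w('top',cc([(430,232)],o,s),46),'disc',px2w('top',cc([(397,245)],o,s),21))
print('cork',px2w('top',cc([(328,363)],o,s),8))
w=px2w('top',cc([(397,98),(397,392),(247,245),(545,245)],o,s),21);print(w[:,:2])
rel((561,-414,120),45)
```

```text
hub [[ 563.6860668  -404.97222183   46.        ]] disc [[ 562.91237839 -404.66727993   21.        ]]
cork [[ 535.56608036 -391.91166464    8.        ]]
[[ 597.86521784 -404.67579498]
 [ 528.10783809 -404.69459651]
 [ 561.99439463 -368.77021347]
 [ 563.82267592 -440.21973207]]
t 55.15 tcp [ 281.2 -452.5  185.1] rot [-179.97   -0.      1.7 ] w 52.6 F [ 1.  -0.1  0.3] q [-71.  22.  89.   0.  69.  18.]
offset cm [28.08 -3.01  6.52]
  yaw 45 twist [-0.    -0.    -0.756]
  yaw 225 twist [-0.000e+00  1.000e-03  2.386e+00]
```

>>> jog_arm(
  deltas=[
    {"offset":[4.72,-0.65,0.5],"twist":[0,0,0],"grip":0.25},
    {"offset":[4.72,-0.65,0.5],"twist":[0,0,0],"grip":0.25},
    {"offset":[4.72,-0.65,0.5],"twist":[0,0,0],"grip":0.25},
    {"offset":[4.72,-0.65,0.5],"twist":[0,0,0],"grip":0.25},
    {"offset":[4.72,-0.65,0.5],"twist":[0,0,0],"grip":0.25},
    {"offset":[4.72,-0.65,0.5],"twist":[0,0,0],"grip":0.25},
    {"offset":[0,0,1],"twist":[0,0,-0.126],"grip":0.25},
    {"offset":[0,0,1],"twist":[0,0,-0.126],"grip":0.25},
    {"offset":[0,0,1],"twist":[0,0,-0.126],"grip":0.25},
    {"offset":[0,0,1],"twist":[0,0,-0.126],"grip":0.25},
    {"offset":[0,0,1],"twist":[0,0,-0.126],"grip":0.25},
    {"offset":[0,0,1],"twist":[0,0,-0.126],"grip":0.25},
  ],
)

```text
t: 56.35
eef_pos: [563.3, -404.6, 95.1]
ee_rot: [-180.0, -0.0, 45.4]
force: [0.0, -0.5, -0.1]
width: 65.8
```

>>> jog_arm(
  deltas=[
    {"offset":[0,0,0],"twist":[0,0,0],"grip":0.25},
  ],
)

```text
t: 56.45
eef_pos: [562.8, -404.3, 94.0]
ee_rot: [-179.8, -0.0, 45.1]
force: [1.0, 0.4, -0.4]
width: 66.1
```

Run:
```python
from h import *
rel((563.3,-405,26),45)
im=img('side','s23'); crop(im,230,210,130,110,6,'s23c')
```

```text
t 56.45 tcp [ 562.8 -404.3   94. ] rot [-1.7985e+02 -1.0000e-02  4.5130e+01] w 66.1 F [ 1.   0.4 -0.4] q [-45.  47.  62.   0.  72.  -0.]
offset cm [-0.01  0.1   6.8 ]
  yaw 45 twist [-0.003 -0.     0.002]
  yaw 225 twist [ 0.    -0.004 -3.139]
```

View pics/s23c.png

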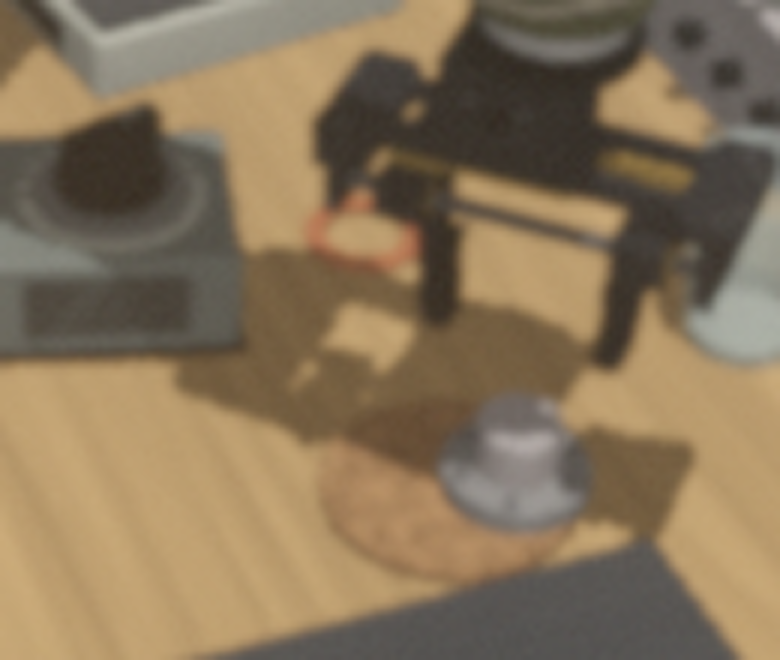

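>>> jog_arm(
  deltas=[
    {"offset":[0,0,3],"twist":[0,0,0],"grip":0.25},
    {"offset":[0,0,2.5],"twist":[0,0,0],"grip":0.25},
    {"offset":[0,0,0.7],"twist":[0,0,0],"grip":0.25},
    {"offset":[0,0,0],"twist":[0,0,0],"grip":0.25},
    {"offset":[0,0,0],"twist":[0,0,0],"grip":0.25},
  ],
)

```text
t: 57.0
eef_pos: [563.3, -406.6, 35.0]
ee_rot: [179.9, -0.0, 44.9]
force: [0.4, 0.6, -0.5]
width: 66.0
```

>>> jog_arm(
  deltas=[
    {"offset":[0,0,0.6],"twist":[0,0,0],"grip":0.25},
    {"offset":[0,0,0],"twist":[0,0,0],"grip":0.25},
    {"offset":[0,0,0],"twist":[0,0,0],"grip":0.6},
    {"offset":[0,0,0],"twist":[0,0,0],"grip":0.8},
    {"offset":[0,0,0],"twist":[0,0,0],"grip":0.9},
    {"offset":[0,0,0],"twist":[0,0,0],"grip":0.9},
    {"offset":[0,0,0],"twist":[0,0,0],"grip":0.9},
  ],
)

```text
t: 57.7
eef_pos: [562.7, -406.3, 27.4]
ee_rot: [180.0, -0.0, 45.0]
force: [0.3, 0.5, 0.1]
width: 39.1
```

>>> jog_arm(
  deltas=[
    {"offset":[0,0,-1],"twist":[0,0,0],"grip":0.9},
    {"offset":[0,0,-1],"twist":[0,0,0],"grip":0.9},
    {"offset":[-0.46,-1.45,0],"twist":[0,0,0],"grip":0.9},
    {"offset":[-0.46,-1.45,0],"twist":[0,0,0],"grip":0.9},
    {"offset":[0,0,0],"twist":[0,0,0],"grip":0.9},
    {"offset":[0,0,1],"twist":[0,0,0],"grip":0.9},
    {"offset":[0,0,0.7],"twist":[0,0,0],"grip":0.9},
    {"offset":[0,0,0],"twist":[0,0,0],"grip":0.9},
    {"offset":[0,0,0],"twist":[0,0,0],"grip":0.9},
  ],
)

```text
t: 58.6
eef_pos: [535.8, -392.2, 29.7]
ee_rot: [-180.0, -0.0, 45.0]
force: [0.3, -0.7, -4.6]
width: 39.2
```

>>> jog_arm(
  deltas=[
    {"offset":[0,0,0.15],"twist":[0,0,0],"grip":0.9},
    {"offset":[0,0,0.1],"twist":[0,0,0],"grip":0.9},
    {"offset":[0,0,0],"twist":[0,0,0],"grip":0.9},
  ],
)

```text
t: 58.9
eef_pos: [535.6, -392.2, 27.6]
ee_rot: [-180.0, -0.0, 45.0]
force: [-0.6, 0.6, -3.7]
width: 39.6
```

>>> jog_arm(
  deltas=[
    {"offset":[0,0,0.1],"twist":[0,0,0],"grip":0.9},
    {"offset":[0,0,0],"twist":[0,0,0],"grip":0.9},
    {"offset":[0,0,0],"twist":[0,0,0],"grip":0.9},
  ],
)

```text
t: 59.2
eef_pos: [535.7, -392.3, 27.4]
ee_rot: [180.0, 0.0, 45.0]
force: [-2.3, 2.0, 2.9]
width: 39.0
```

>>> jog_arm(
  deltas=[
    {"offset":[0,0,0],"twist":[0,0,0],"grip":0.35},
    {"offset":[0,0,0],"twist":[0,0,0],"grip":0.3},
    {"offset":[0,0,0],"twist":[0,0,0],"grip":0.3},
    {"offset":[0,0,-1.5],"twist":[0,0,0],"grip":0.3},
    {"offset":[0,0,-4],"twist":[0,0,0],"grip":0.3},
    {"offset":[0,0,-4.5],"twist":[0,0,0],"grip":0.3},
    {"offset":[0,0,-4.5],"twist":[0,0,0],"grip":0.3},
    {"offset":[-3.4,-2.6,0],"twist":[0,0,0],"grip":0.3},
    {"offset":[-3.4,-2.6,0],"twist":[0,0,0],"grip":0.3},
    {"offset":[-3.4,-2.6,0],"twist":[0,0,0],"grip":0.3},
    {"offset":[-3.4,-2.6,0],"twist":[0,0,0],"grip":0.3},
    {"offset":[-3.4,-2.6,0],"twist":[0,0,0],"grip":0.3},
  ],
)

```text
t: 60.4
eef_pos: [321.9, -420.5, 173.0]
ee_rot: [179.9, 0.0, 45.0]
force: [1.0, -2.2, -0.1]
width: 62.1
```

>>> jog_arm(
  deltas=[
    {"offset":[0,0,0],"twist":[0,0,0],"grip":0.3},
    {"offset":[0,0,0],"twist":[0,0,0],"grip":0.3},
    {"offset":[0,0,0],"twist":[0,0,0],"grip":0.3},
  ],
)

```text
t: 60.7
eef_pos: [324.3, -420.4, 172.3]
ee_rot: [179.9, 0.0, 45.0]
force: [-0.0, -0.1, -0.1]
width: 61.8
```

Run:
```python
from h import *
rel((443.3,-198,84),15)
im=img('top','t24'); crop(im,180,110,220,150,3.6,'t24c')
im=img('side','s24'); cv2.imwrite('pics/s24b.png',cv2.resize(im,(800,600),interpolation=cv2.INTER_CUBIC))
```

```text
t 60.7 tcp [ 324.3 -420.4  172.3] rot [1.7994e+02 1.0000e-02 4.5010e+01] w 61.8 F [-0.  -0.1 -0.1] q [-65.  22.  90.   0.  68. -20.]
offset cm [24.14 -7.32  8.82]
  yaw 15 twist [ 0.001 -0.     0.524]
  yaw 195 twist [ 0.000e+00  2.000e-03 -2.618e+00]
```

View pics/t24c.png

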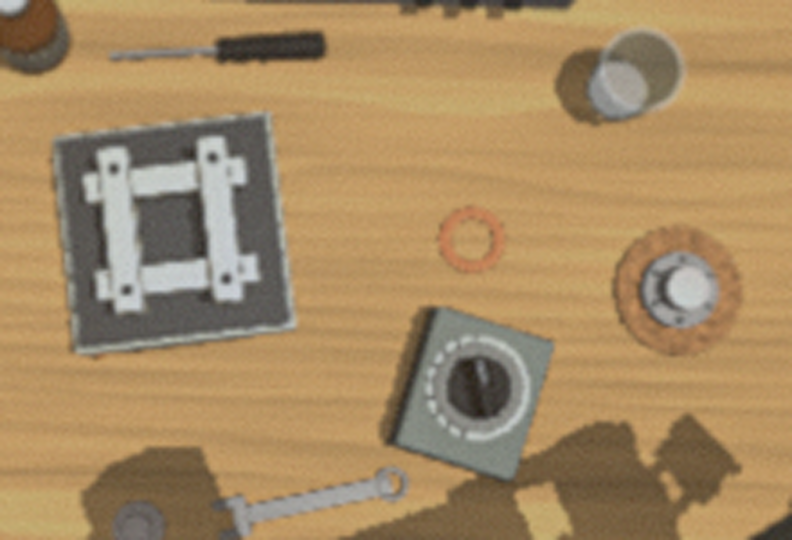

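View pics/s24b.png

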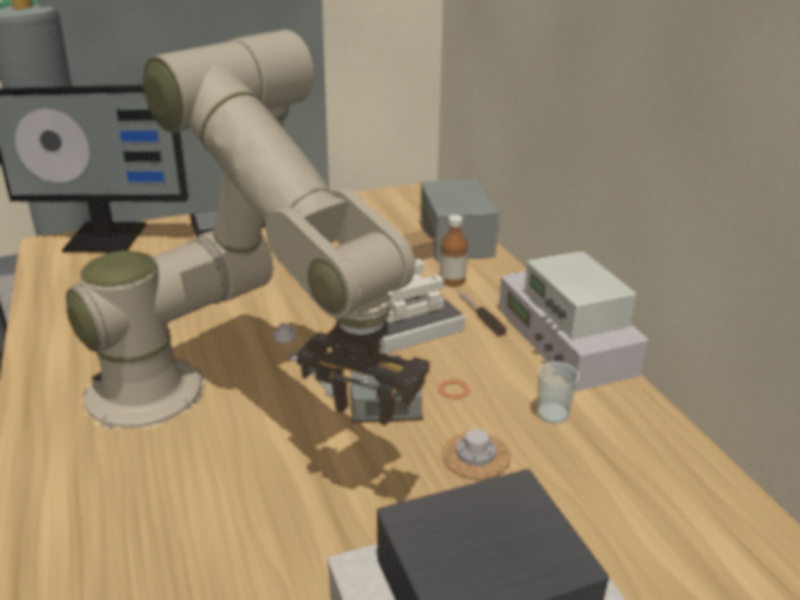

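Run:
```python
from h import *
print(bot.job_done(), bot.get_obs()['t'])
```

```text
the job is handed in; nothing more can be done
the job is handed in; nothing more can be done
```

The job is handed in at about 61 s on the robot clock, with everything in place in the last pictures. I had no verdict and no direct knob reading.

- **Flange:** it stands hub up in the middle of the cork stand. At some point it was knocked about 30 mm aside, still on the cork. I noticed after turning the knob, then picked it up and centred it again. The gripper released it at (536, -392), and the stand's centre measures (536, -392).
- **Bars:** all six white bars are stacked two to a layer in three crossing layers. I measured three of them in the top view: they lie within about 1 mm and 0.5° of target. The other three I judged by the gripper position at release and by eye in the pictures. The blue look-alike was left alone.
- **Knob:** it turned about 100° clockwise, less than the full 149° of travel, so it probably did not start at off. I count it as at the stop from two tests:
  - On the first turn the fingers were pried open against it, with about 1.9 N m at the wrist.
  - On a second, aligned grip a push of about 8° met 1.1 N m and did not move the pointer.
- **Final state:** the bottle and the beaker are standing, the gripper is clear of everything, and the measured force was near zero.

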